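# Turn the closer samples round onto the new shelf

### The arm

A 6-joint arm with a two-finger parallel gripper is mounted at the origin on the work surface. World frame = base frame: x ahead of the robot, y to its left, z up, the work surface at z = 0. Lengths are in mm, angles in rad, forces in N, time in s.
With the tool pointing down it reaches from about 400 to 925 mm from the base axis. Payload 12.5 kg.
Tool frame: the origin (TCP) lies where the fingers leave the gripper's body, on its centre line; the fingertips stand 78 mm ahead of it and the grasp point (between the pads) lies 59 mm ahead of it; z points along the fingers, x is the direction in which the jaws open and shut, and the axes are right-handed (so a half turn about z gives the same grasp; the last joint's range is limited). The gripper opens to 95 mm and grips with 3 to 60 N. Pads are 20 mm wide; open, the fingers measure 119 mm over their backs; the gripper's body (75 mm by 180 mm) begins 59 mm behind the grasp point.
Start: joints at [1.115, 0.491, 1.559, -0, 1.092, -0.106], TCP at [214.175, 587.169, 292.261] pointing down, gripper open.
Joint ranges: [-3.1, 3.1], [-0.84, 2.19], [0.05, 2.79], [-1.13, 4.28], [0.06, 2.93], [-2.69, 2.69]. Speed limits (rad/s): [2.22, 2.22, 2.79, 3.14, 3.14, 3.14].

### API

Orientations are given as a rotation vector (axis times angle).
In Python, from station import arm gives the robot as it stands.
- The arm moves only by the tool play_rows, never from a script. Its argument "moves" is a list of rows, each an object of numbers: "tx", "ty", "tz": the shift along the tool's x, y, z in m; "rx", "ry", "rz": the turn, a rotation vector about the tool's x, y, z in rad; "gripper": the opening, from 0 (shut) to 1 (fully open). A call has 1 to 8 rows; each row shifts and turns the commanded pose from where the row before left it, along the tool's axes as they then stand; what a row does not reach is not made up. A row lasts 1/12 s, in which the tool goes at most 41.7 mm and 7.16 degrees, less where a joint would pass 70% of its speed; a pose out of reach is approached as far as the arm can. A call with a gripper value outside its range is refused whole. The fingers move at their own pace and stop on an object; "newtons" is the grip in N (left out, the last holds). Time passes only in rows, so rows that do not move let the fingers close. It gives the time, the measured TCP pose, the force and the opening at its end, in the units of the state.
- arm.state(): the state, without advancing time (a new reading comes with each control period).
- arm.get_image(name): name is "scene" or "top" or "wrist"; returns a dict with "frame" (480x640x3 uint8, blue, green, red), "fx", "fy", "cx", "cy" (pixels), "rvec" (rotation vector, rad) and "tvec" (3), from world to camera coordinates, as OpenCV has them. Camera axes: x right, y down, z forward; pixel columns grow to the right and rows downward; lengths in mm; the calibration is good to about 2 mm. A picture is of the moment at which its call begins. There is no depth.
- arm.sign_off(): hands the job in, once; it reports no verdict.
The state is a dict: "time": time; "qpos": joint angles; "joint_velocities": joint speeds; "joint_torque": joint torques, N m; "tcp_pos": TCP position; "orientation": TCP orientation; "force": force on the tool from outside, world axes, zero at the start; "moment": the same for the moment, N m; "grip_width": finger opening in mm.
Only numpy, scipy, OpenCV 4.12 (cv2) and the standard library are available. Lean on these libraries where they do the work, as an engineer would, in place of code of your own. Each camera call takes 0.05 s, during which the arm holds its last target.

### The job

Customers will look at the new aluminium shelf from the opposite side, so move the four door closer samples from their painted blocks to the shelf's four bays in reverse order: the one that is leftmost on the old display, as seen from the robot, goes in the rightmost bay, the next one in the bay beside it, and so on to the rightmost, which goes in the leftmost bay. Stand each one upright in the middle of its bay, its long side squarely front to back (either end may be in front), one sample to a bay.

Things in the scene. Friction and masses are not known exactly. Their poses are not given: they have to be found in the camera images.
- bracket_center (a point): silver (matt aluminium) closer bracket: foot plate 100 x 30 x 6 mm; in its middle two upright ears, 32 mm long with round tops, 30 mm over their outsides, with an 18 mm gap and a dark cross pin between, 44 mm tall in all. This point is its centre, 22 mm above its underside; x runs along the 100 mm length, y across the 30 mm width, z up. Loose, about 0.2 kg.
- hinge_center (a point): chrome pivot hinge: foot leaf 100 x 26 x 6 mm, upright knuckle 26 mm in diameter in the middle (to 44 mm) with a small cap, 48 mm tall in all; a second leaf, 24 mm wide, sticks out 52 mm from the knuckle's axis to its +x, 23 to 29 mm up. This point is its centre, on the knuckle's axis, 24 mm above its underside; x along the length, y across, z up. Loose, about 0.25 kg.
- holdarm_center (a point): black hold-open arm, folded: 128 mm long, 44 mm tall; flat bar 24 mm wide below, round sleeve 24 mm in diameter, 48 mm long (14 to 38 mm up) above it in the middle, round clutch 31 mm in diameter at its +x end, upright shoe plate 36 mm wide at its -x end. This point is its centre, 22 mm above its underside; x along the length, y across, z up. Loose, about 0.25 kg.
- closer_center (a point): brass-coloured small closer housing: a block 120 x 30 x 40 mm with a dark spindle stub on top, 46 mm tall in all. This point lies on its middle, 23 mm above its underside; x along the 120 mm length, y across the 30 mm width, z up. Loose, about 0.45 kg.
- board: old display: fixed plywood strip 12 mm thick, 140 mm deep (x, away from the robot); y runs along it to the robot's left. Four painted blocks in a row on it, centred at y = +127.5, +42.5, -42.5, -127.5 mm, x = 0. Origin: underside, middle of the four blocks. A jar 50 mm tall stands on its right end, beyond the blocks. It may lie nearer than the shelf or farther.
- blue_block: blue painted wood block, 130 (x) x 54 (y) x 26 mm (z), fixed to the plywood strip; the silver bracket stands on it at the start. Origin: centre of its underside.
- red_block: red painted wood block, 130 x 54 x 26 mm, fixed to the plywood strip; the chrome hinge stands on it at the start. Origin: centre of its underside.
- yellow_block: yellow painted wood block, 130 x 54 x 26 mm, fixed to the plywood strip; the black arm stands on it at the start. Origin: centre of its underside.
- green_block: green painted wood block, 130 x 54 x 26 mm, fixed to the plywood strip; the brass closer body stands on it at the start. Origin: centre of its underside.
- shelf: new display: fixed textured aluminium shelf with four grey-lined bays in a row, each 82 mm wide, 130 mm deep, between ribs 4 mm high; x away from the robot, y along the row to the robot's left. Bay centres at y = +127.5, +42.5, -42.5, -127.5 mm, x = 0. Origin: underside, middle of the four bays; bay floors 26 mm above it. A rubber wedge 25 mm tall lies on its left end, beyond the bays.
Things that resemble listed ones, but are neither listed nor needed, are in the scene too. What is shaped like the part that bears bracket_center but purple is not meant.

How it is judged:
By the outcome, as a careful person would: the job done as asked, in the order asked, and still so for the second after the job is handed in, with the robot touching nothing.
It also fails if it takes over 106 s, if anything falls off the work surface, if the arm or the gripper's body presses on something with over 40 N, if the wrist force passes 120 N, or if a joint passes its speed limit or range.

## Working session

There is one attempt and no reset: what is moved stays moved. The work goes in short steps, Python scripts to look and compute and a tool call to move; the robot and the scene stay as the last step left them, time stands still between calls to the robot, and variables do not carry over. Pictures are saved under pics/ and viewed, and the job is handed in when it is done.

Besides the shell and the picture viewer there is one more tool, called after "Emit:" in YAML: its name, and indented under it one key for each argument. play_rows: Moves the arm, as the interface text tells. Its arguments: {"type":"object","properties":{"moves":{"type":"array","items":{"type":"object","properties":{"tx":{"type":"number"},"ty":{"type":"number"},"tz":{"type":"number"},"rx":{"type":"number"},"ry":{"type":"number"},"rz":{"type":"number"},"gripper":{"type":"number"}}}},"newtons":{"type":"number"}},"required":["moves"]}

```bash
mkdir -p pics; ls
cat > h.py <<'E'
import numpy as np, cv2, pickle
from station import arm
def grab(name,tag):
    d=arm.get_image(name); cv2.imwrite(f'pics/{tag}.png',d['frame']); pickle.dump(d,open(f'pics/{tag}.pkl','wb')); return d
def load(tag): return pickle.load(open(f'pics/{tag}.pkl','rb'))
def cast(d,uv,z):
    R,_=cv2.Rodrigues(np.array(d['rvec'],float)); t=np.array(d['tvec'],float).reshape(3)
    c=-R.T@t; u,v=uv; r=R.T@np.array([(u-d['cx'])/d['fx'],(v-d['cy'])/d['fy'],1.]); s=(z-c[2])/r[2]; return c+s*r
def proj(d,p):
    R,_=cv2.Rodrigues(np.array(d['rvec'],float)); q=R@np.array(p,float)+np.array(d['tvec'],float).reshape(3)
    return np.array([d['fx']*q[0]/q[2]+d['cx'],d['fy']*q[1]/q[2]+d['cy']])
E
python3 - <<'E'
from h import *
for n in ['scene','top','wrist']:
    d=grab(n,n+'0'); R,_=cv2.Rodrigues(np.array(d['rvec'],float)); print(n,-R.T@np.array(d['tvec']).reshape(3),d['fx'],R[2])
print(arm.state())
E
```

```text
pics
scene [769.92466576 328.0006864  751.1896608 ] 513.6043349158637 [-0.37277171 -0.38349432 -0.84496944]
top [341.1490735   15.2942144  955.11159078] 461.4565175756342 [ 0.146963    0.00596213 -0.98912402]
wrist [137.95519929 613.8227469  384.32531004] 341.77252526913173 [ 0.26718314 -0.09790729 -0.95865913]
{'time': 0.15, 'qpos': array([ 1.11541797e+00,  4.91408721e-01,  1.55930874e+00,  2.00973054e-05,
        1.09171376e+00, -1.05600786e-01]), 'joint_velocities': array([ 5.00766003e-04, -8.92485827e-04, -3.87880050e-03, -1.75426742e-03,
       -3.23022767e-06,  3.93158445e-04]), 'joint_torque': array([ 2.03899246e-03, -6.12905788e+01, -2.58274394e+01,  6.92803343e-02,
        4.73426096e-02, -1.04861238e-04]), 'tcp_pos': array([214.10535975, 587.06023209, 291.80389905]), 'orientation': array([ 2.57377172e+00,  1.80079196e+00, -1.16625889e-03]), 'force': array([-0.07190306, -0.55082608, -0.18913789]), 'moment': array([-0.04249869,  0.01289485, -0.05778708]), 'grip_width': 95.11525567563052}
```

View pics/scene0.png

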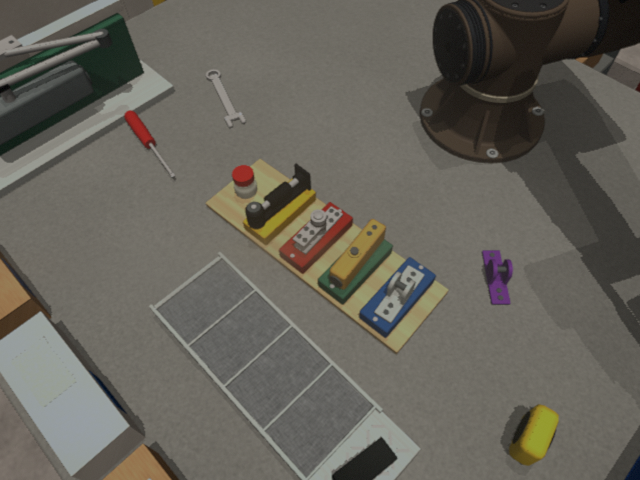

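View pics/top0.png

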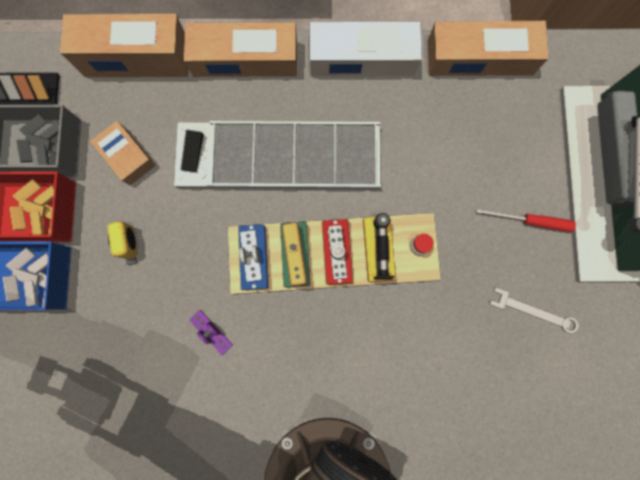

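View pics/wrist0.png

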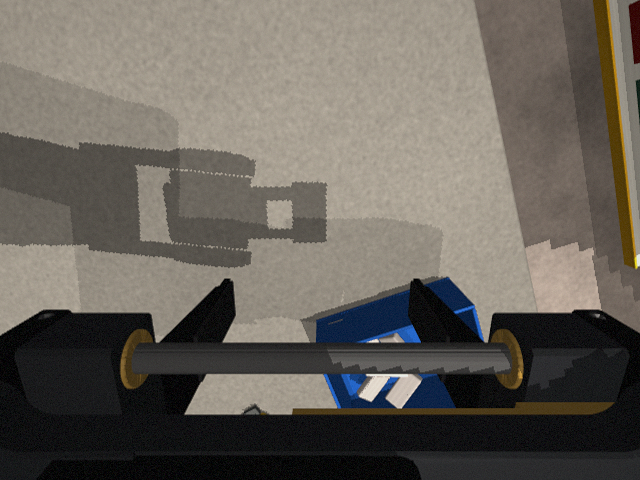

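The pictures show, left to right, blue/bracket (top px 252,257), green/closer (295,254), red/hinge (338,252) and yellow/arm (381,247). The shelf bays lie at columns 212–380, rows 123–187. The purple bracket at (211,332) is the decoy. Next I'll measure.

Run:
```python
from h import *
d=load('top0'); im=d['frame']
cv2.imwrite('pics/z1.png',cv2.resize(im[200:305,215:450],None,fx=3.4,fy=3.4,interpolation=cv2.INTER_CUBIC))
cv2.imwrite('pics/z2.png',cv2.resize(im[110:200,165:395],None,fx=3.4,fy=3.4,interpolation=cv2.INTER_CUBIC))
s=load('scene0')['frame']
cv2.imwrite('pics/z3.png',cv2.resize(s[150:360,200:460],None,fx=2.8,fy=2.8,interpolation=cv2.INTER_CUBIC))
```

```text
(no output)
```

View pics/z1.png

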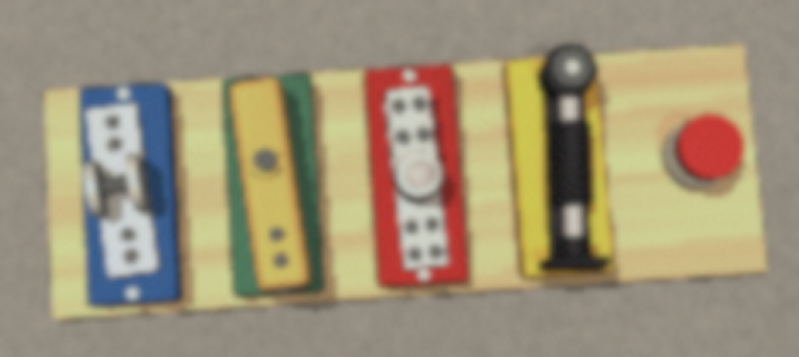

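View pics/z2.png

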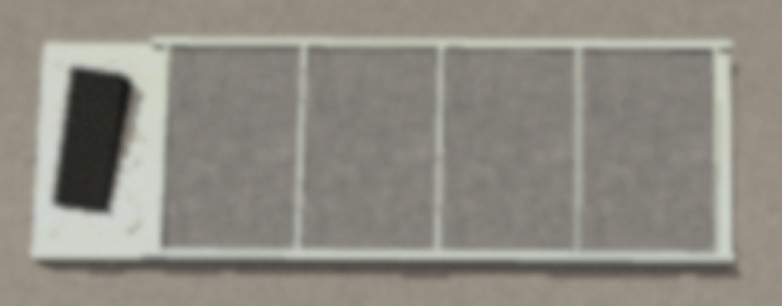

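View pics/z3.png

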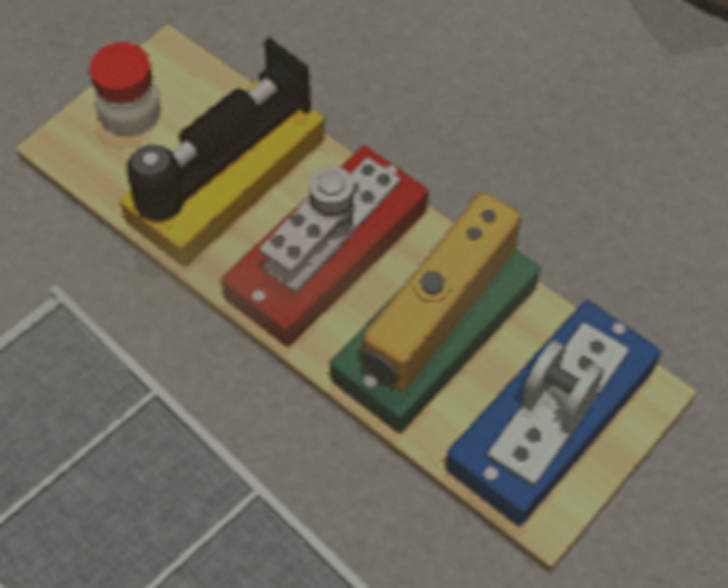

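Run:
```python
from h import *
T=load('top0'); S=load('scene0')
def t1(p): return ((p[0]+.5)/3.4-.5+215,(p[1]+.5)/3.4-.5+200)
def t2(p): return ((p[0]+.5)/3.4-.5+165,(p[1]+.5)/3.4-.5+110)
def s3(p): return ((p[0]+.5)/2.8-.5+200,(p[1]+.5)/2.8-.5+150)
def show(n,d,f,pts,z):
    P=np.array([cast(d,f(p),z)[:2] for p in pts]); print(n,'c',P.mean(0).round(1)); 
    if len(P)==4:
        a=(P[0]+P[1]-P[2]-P[3])/2; print('   L',np.linalg.norm(a).round(1),'W',np.linalg.norm((P[0]+P[3]-P[1]-P[2])/2).round(1),'yaw deg',np.degrees(np.arctan2(a[1],a[0])).round(2))
show('bracket T',T,t1,[(86,107),(137,103),(159,271),(107,277)],44)
show('bracket S',S,s3,[(489,451),(538,481),(630,351),(582,322)],44)
show('closer T',T,t1,[(230,82),(278,76),(310,285),(260,291)],78)
show('closer S',S,s3,[(363,349),(407,372),(520,216),(481,194)],78)
show('hinge cap T',T,t1,[(418,172)],86)
show('hinge cap S',S,s3,[(331,183)],86)
show('hinge leaf2 end T',T,t1,[(386,88),(433,86)],67)
show('hinge leaf1 end T',T,t1,[(450,264),(405,268)],44)
show('hinge leaf1 end S',S,s3,[(367,154),(402,178)],44)
show('hinge leaf2 end S',S,s3,[(259,247),(300,271)],67)
show('sleeve T',T,t1,[(553,122),(588,122),(588,202),(553,203)],64)
show('clutch T',T,t1,[(569,69)],78); show('clutch S',S,s3,[(153,162)],80)
show('shoe T',T,t1,[(543,262),(607,262)],82)
show('blue T',T,t1,[(82,87),(165,84),(178,301),(90,304)],38)
show('green T',T,t1,[(226,80),(308,74),(322,289),(235,296)],38)
show('red T',T,t1,[(366,71),(451,66),(466,283),(380,287)],38)
show('yellow T',T,t1,[(507,60),(592,57),(609,273),(524,277)],38)
print('shelf')
# inner bay corners
show('bays (inner edge, z 28)',T,t2,[(167,46),(716,50),(716,250),(162,248)],28)
show('ribL',T,t2,[(304,46),(298,249)],30);show('ribM',T,t2,[(441,47),(437,249)],30);show('ribR',T,t2,[(579,48),(577,250)],30)
show('front edge ribs',T,t2,[(298,249),(577,250)],28)
show('far edge',T,t2,[(304,46),(579,48)],28)
# colour-mask rects of blocks
hsv=cv2.cvtColor(T['frame'],cv2.COLOR_BGR2HSV)
```

```text
bracket T c [441.3 152.2]
   L 100.3 W 30.2 yaw deg 8.24
bracket S c [440.7 154.2]
   L 97.0 W 30.9 yaw deg 9.02
closer T c [440.9  64.3]
   L 119.7 W 27.7 yaw deg 8.63
closer S c [445.4  69.8]
   L 119.8 W 26.6 yaw deg 10.93
hinge cap T c [445.5 -19.1]
hinge cap S c [446.9 -16.8]
hinge leaf2 end T c [497.  -15.4]
hinge leaf1 end T c [395.7 -25.7]
hinge leaf1 end S c [394.9 -24.4]
hinge leaf2 end S c [494.9 -10.3]
sleeve T c [ 453.5 -107.2]
   L 46.4 W 20.0 yaw deg -1.37
clutch T c [ 505.  -105.7]
clutch S c [ 505.5 -104. ]
shoe T c [ 395.4 -105.9]
blue T c [439.5 149.2]
   L 128.5 W 50.3 yaw deg 3.76
green T c [444.7  64.5]
   L 127.7 W 49.8 yaw deg 3.27
red T c [449.1 -19.6]
   L 128.4 W 50.4 yaw deg 3.27
yellow T c [ 454.7 -103.3]
   L 128.5 W 50.1 yaw deg 3.16
shelf
bays (inner edge, z 28) c [657.2  67.6]
   L 128.3 W 338.9 yaw deg -0.43
ribL c [657.6 152.7]
ribM c [656.8  68.1]
ribR c [655.8 -17.1]
front edge ribs c [592.7  68.9]
far edge c [722.  67.]
```

Emit:
play_rows:
  moves:
    - {"rz": -0.124,"gripper": 0.7}
    - {"rz": -0.124,"gripper": 0.7}
    - {"rz": -0.124,"gripper": 0.7}
    - {"rz": -0.124,"gripper": 0.7}
    - {"tx": -0.0386,"ty": 0.0134,"tz": 0.005}
    - {"tx": -0.0386,"ty": 0.0134,"tz": 0.005}
    - {"tx": -0.0386,"ty": 0.0134,"tz": 0.005}
    - {"tx": -0.0386,"ty": 0.0134,"tz": 0.005}

```text
$.moves[0]: bad value
```

Emit:
play_rows:
  moves:
    - {"tx": -0.0386,"ty": 0.0134,"tz": 0.005}
    - {"tx": -0.0386,"ty": 0.0134,"tz": 0.005}
    - {"tx": -0.0386,"ty": 0.0134,"tz": 0.005}
    - {"tx": -0.0386,"ty": 0.0134,"tz": 0.005}
    - {"tx": -0.0386,"ty": 0.0134,"tz": 0.005}
    - {"tx": -0.0386,"ty": 0.0134,"tz": 0.005}
    - {"tx": -0.0386,"ty": 0.0134,"tz": 0.005}
    - {"tx": -0.0386,"ty": 0.0134,"tz": 0.005}

```text
$.moves[0]: bad value
```

Emit:
play_rows:
  moves:
    - {}
    - {}

```text
$.moves[0]: bad value
```

```bash
cat >> h.py <<'E'
def pose():
    s=arm.state(); R,_=cv2.Rodrigues(np.array(s['orientation'])); x=R[:,0]; z=R[:,2]
    return np.array(s['tcp_pos']),np.degrees(np.arctan2(x[1],x[0])),z,s
def plan(tx,ty,tz,psi):
    p,ps,z,s=pose(); d=np.array([tx,ty,tz])-p; a=np.radians(psi)
    dp=(psi-ps+90)%180-90; psi=ps+dp; a=np.radians(psi)
    print('t',round(s['time'],2),'tcp',p.round(1),'psi',ps.round(2),'tilt',z.round(4)[:2],'w',round(s['grip_width'],1),'F',np.round(s['force'],1),'q',np.round(s['qpos'],2))
    print(' rz',np.radians(-dp).round(4),' then tx %.4f ty %.4f tz %.4f'%((d[0]*np.cos(a)+d[1]*np.sin(a))/1e3,(d[0]*np.sin(a)-d[1]*np.cos(a))/1e3,-d[2]/1e3),'dist',np.linalg.norm(d).round(1))
E
python3 - <<'E'
from h import *
plan(441,153,121,98.5)
grab('wrist','w1')
E
```

```text
t 0.15 tcp [214.1 587.1 291.8] psi 69.96 tilt [-0.0004 -0.0007] w 95.1 F [-0.1 -0.6 -0.2] q [ 1.12  0.49  1.56  0.    1.09 -0.11]
 rz -0.4981  then tx -0.4628 ty 0.1602 tz 0.1708 dist 518.7
```

View pics/w1.png

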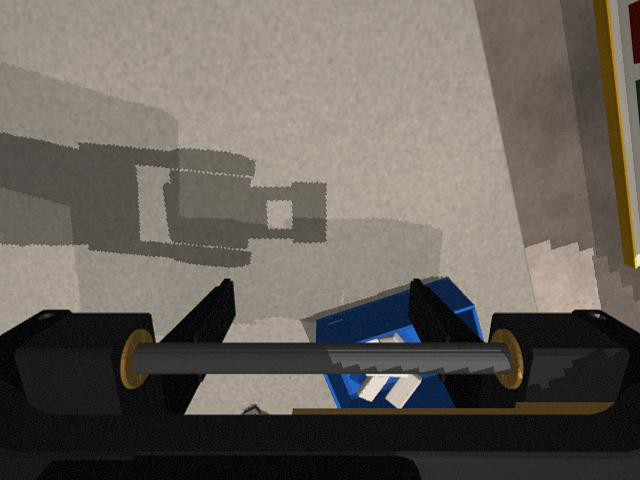

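The calls were refused with "bad value" before any motion. Rows probably need all seven numbers, so I'll try one.

Emit:
play_rows:
  moves:
    - {"tx": 0,"ty": 0,"tz": 0,"rx": 0,"ry": 0,"rz": -0.124,"gripper": 0.7}
  newtons: 30

```text
time: 0.28
tcp_pos: [214.1, 587.1, 292.0]
orientation: [2.459, 1.954, -0.001]
force: [-0.8, 0.8, 0.1]
grip_width: 92.5
```

Emit:
play_rows:
  moves:
    - {"tx": 0,"ty": 0,"tz": 0,"rx": 0,"ry": 0,"rz": -0.124,"gripper": 0.7}
    - {"tx": 0,"ty": 0,"tz": 0,"rx": 0,"ry": 0,"rz": -0.124,"gripper": 0.7}
    - {"tx": 0,"ty": 0,"tz": 0,"rx": 0,"ry": 0,"rz": -0.124,"gripper": 0.7}
    - {"tx": -0.0386,"ty": 0.0134,"tz": 0.005,"rx": 0,"ry": 0,"rz": 0,"gripper": 0.7}
    - {"tx": -0.0386,"ty": 0.0134,"tz": 0.005,"rx": 0,"ry": 0,"rz": 0,"gripper": 0.7}
    - {"tx": -0.0386,"ty": 0.0134,"tz": 0.005,"rx": 0,"ry": 0,"rz": 0,"gripper": 0.7}
    - {"tx": -0.0386,"ty": 0.0134,"tz": 0.005,"rx": 0,"ry": 0,"rz": 0,"gripper": 0.7}
    - {"tx": -0.0386,"ty": 0.0134,"tz": 0.005,"rx": 0,"ry": 0,"rz": 0,"gripper": 0.7}

```text
time: 0.95
tcp_pos: [308.9, 404.3, 267.0]
orientation: [2.053, 2.378, 0.0]
force: [0.2, 0.3, 0.9]
grip_width: 66.7
```

Emit:
play_rows:
  moves:
    - {"tx": -0.0386,"ty": 0.0134,"tz": 0.005,"rx": 0,"ry": 0,"rz": 0,"gripper": 0.7}
    - {"tx": -0.0386,"ty": 0.0134,"tz": 0.005,"rx": 0,"ry": 0,"rz": 0,"gripper": 0.7}
    - {"tx": -0.0386,"ty": 0.0134,"tz": 0.005,"rx": 0,"ry": 0,"rz": 0,"gripper": 0.7}
    - {"tx": -0.0386,"ty": 0.0134,"tz": 0.005,"rx": 0,"ry": 0,"rz": 0,"gripper": 0.7}
    - {"tx": -0.0386,"ty": 0.0134,"tz": 0.005,"rx": 0,"ry": 0,"rz": 0,"gripper": 0.7}
    - {"tx": -0.0386,"ty": 0.0134,"tz": 0.005,"rx": 0,"ry": 0,"rz": 0,"gripper": 0.7}
    - {"tx": -0.0386,"ty": 0.0134,"tz": 0.005,"rx": 0,"ry": 0,"rz": 0,"gripper": 0.7}
    - {"tx": 0,"ty": 0,"tz": 0,"rx": 0,"ry": 0,"rz": 0,"gripper": 0.7}

```text
time: 1.62
tcp_pos: [443.3, 147.4, 231.5]
orientation: [2.059, 2.372, -0.001]
force: [-0.2, 1.5, -0.1]
grip_width: 66.7
```

Run:
```python
from h import *
plan(441,153,121,98.5)
grab('wrist','w1')
```

```text
t 1.62 tcp [443.3 147.4 231.5] psi 98.09 tilt [ 0.0002 -0.0007] w 66.7 F [-0.2  1.5 -0.1] q [ 0.18  0.35  2.   -0.    0.78 -1.53]
 rz -0.0072  then tx 0.0058 ty -0.0014 tz 0.1105 dist 110.7
```

View pics/w1.png

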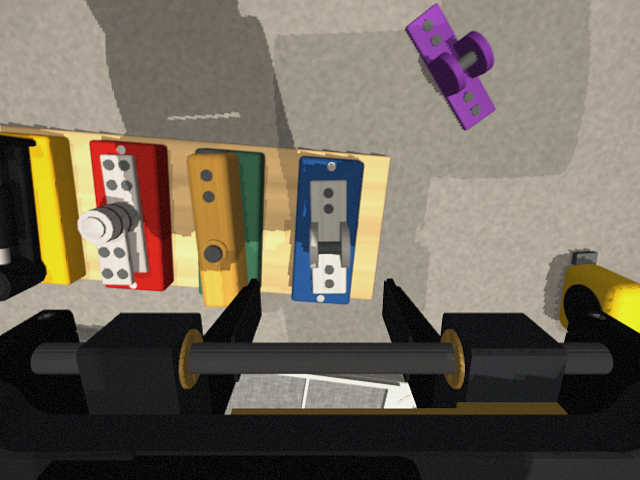

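```bash
cat >> h.py <<'E'
def rect(n,d,pts,z):
    P=np.array([cast(d,p,z)[:2] for p in pts]); o=f'{n} c {P.mean(0).round(1)}'
    if len(P)==4:
        a=(P[0]+P[1]-P[2]-P[3])/2; o+=f' L {np.linalg.norm(a):.1f} W {np.linalg.norm((P[0]+P[3]-P[1]-P[2])/2):.1f} yaw {np.degrees(np.arctan2(a[1],a[0])):.2f}'
    print(o)
E
python3 - <<'E'
from h import *
d=load('w1'); im=d['frame']
cv2.imwrite('pics/z4.png',cv2.resize(im[125:310,80:400],None,fx=2.5,fy=2.5,interpolation=cv2.INTER_CUBIC))
E
```

```text
(no output)
```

View pics/z4.png

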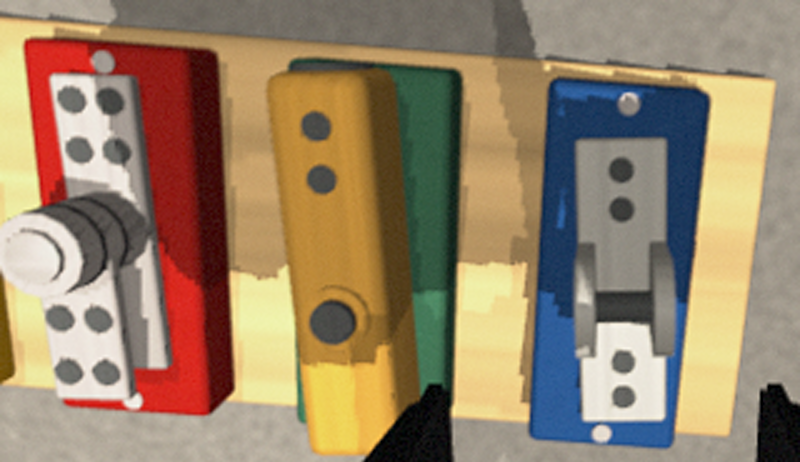

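Run:
```python
from h import *
d=load('w1')
f=lambda L:[((p[0]+.5)/2.5-.5+80,(p[1]+.5)/2.5-.5+125) for p in L]
rect('bracket',d,f([(666,422),(583,420),(575,140),(668,137)]),44)
rect('blue',d,f([(674,446),(531,439),(548,80),(710,88)]),38)
rect('hinge cap',d,f([(31,256)]),86)
rect('hinge near',d,f([(50,75),(136,73)]),44)
rect('hinge leaf2 far',d,f([(62,400),(134,400)]),67)
rect('hinge leaf2 edges (right)',d,f([(134,400)]),67);rect(' ',d,f([(124,290)]),67)
rect('hinge left near',d,f([(50,75)]),44);rect(' right near',d,f([(136,73)]),44);rect(' right far',d,f([(168,368)]),44)
rect('closer near',d,f([(268,75),(388,70)]),78)
for p in [(268,85),(278,200),(300,375),(312,452),(390,85),(400,230),(412,390)]: rect('  cl%s'%(p,),d,f([p]),78)
```

```text
bracket c [439.8 152.6] L 99.6 W 29.9 yaw 8.99
blue c [437.4 149.6] L 128.2 W 52.7 yaw 4.15
hinge cap c [442.9 -19.1]
hinge near c [394. -24.]
hinge leaf2 far c [495.2 -12.3]
hinge leaf2 edges (right) c [493.5  -0.7]
  c [456.4  -3.2]
hinge left near c [396.2 -37.5]
 right near c [391.8 -10.5]
 right far c [491.3  -0.9]
closer near c [380.7  60.1]
  cl(268, 85) c [386.4  43.7]
  cl(278, 200) c [418.6  47.5]
  cl(300, 375) c [472.4  55.9]
  cl(312, 452) c [498.1  60.7]
  cl(390, 85) c [381.7  77.4]
  cl(400, 230) c [422.5  83.2]
  cl(412, 390) c [472.5  90.5]
```

Emit:
play_rows:
  moves:
    - {"tx": 0.0058,"ty": -0.0024,"tz": 0.02,"rx": 0,"ry": 0,"rz": -0.012,"gripper": 0.7}
    - {"tx": 0,"ty": 0,"tz": 0.038,"rx": 0,"ry": 0,"rz": 0,"gripper": 0.7}
    - {"tx": 0,"ty": 0,"tz": 0.03,"rx": 0,"ry": 0,"rz": 0,"gripper": 0.7}
    - {"tx": 0,"ty": 0,"tz": 0.015,"rx": 0,"ry": 0,"rz": 0,"gripper": 0.7}
    - {"tx": 0,"ty": 0,"tz": 0.0,"rx": 0,"ry": 0,"rz": 0,"gripper": 0.7}

```text
time: 2.08
tcp_pos: [436.1, 158.4, 126.7]
orientation: [-2.036, -2.389, 0.006]
force: [-0.9, 0.9, 0.4]
grip_width: 66.2
```

Run:
```python
from h import *
plan(440,152.8,121,98.8)
```

```text
t 2.08 tcp [436.1 158.4 126.7] psi 99.12 tilt [-0.0049 -0.0009] w 66.2 F [-0.9  0.9  0.4] q [ 0.21  0.53  2.1   0.    0.51 -1.52]
 rz 0.0055  then tx -0.0061 ty 0.0030 tz 0.0057 dist 8.9
```

Emit:
play_rows:
  moves:
    - {"tx": -0.0052,"ty": 0.0017,"tz": 0.0,"rx": 0,"ry": 0,"rz": 0.005,"gripper": 0.7}
    - {"tx": 0,"ty": 0,"tz": 0,"rx": 0,"ry": 0,"rz": 0,"gripper": 0.7}
    - {"tx": 0,"ty": 0,"tz": 0,"rx": 0,"ry": 0,"rz": 0,"gripper": 0.7}

```text
time: 2.33
tcp_pos: [440.5, 153.0, 130.5]
orientation: [2.044, 2.384, 0.003]
force: [-0.0, 0.8, 0.2]
grip_width: 66.8
```

Run:
```python
from h import *
plan(440,152.8,121,98.8)
```

```text
t 2.33 tcp [440.5 153.  130.5] psi 98.77 tilt [0.0022 0.0005] w 66.8 F [-0.   0.8  0.2] q [ 0.19  0.53  2.1   0.    0.51 -1.53]
 rz -0.0005  then tx -0.0001 ty -0.0006 tz 0.0095 dist 9.5
```

Emit:
play_rows:
  moves:
    - {"tx": 0,"ty": -0.0005,"tz": 0.0085,"rx": 0,"ry": 0,"rz": 0,"gripper": 0.7}
    - {"tx": 0,"ty": 0,"tz": 0,"rx": 0,"ry": 0,"rz": 0,"gripper": 0.7}
    - {"tx": 0,"ty": 0,"tz": 0,"rx": 0,"ry": 0,"rz": 0,"gripper": 0.0}
    - {"tx": 0,"ty": 0,"tz": 0,"rx": 0,"ry": 0,"rz": 0,"gripper": 0.0}
    - {"tx": 0,"ty": 0,"tz": 0,"rx": 0,"ry": 0,"rz": 0,"gripper": 0.0}
    - {"tx": 0,"ty": 0,"tz": 0,"rx": 0,"ry": 0,"rz": 0,"gripper": 0.0}
    - {"tx": 0,"ty": 0,"tz": 0,"rx": 0,"ry": 0,"rz": 0,"gripper": 0.0}
  newtons: 30

```text
time: 2.92
tcp_pos: [439.6, 152.8, 120.8]
orientation: [2.045, 2.385, 0.0]
force: [0.7, -0.0, 0.2]
grip_width: 38.8
```

Emit:
play_rows:
  moves:
    - {"tx": 0,"ty": 0,"tz": 0,"rx": 0,"ry": 0,"rz": 0,"gripper": 0.0}
    - {"tx": 0,"ty": 0,"tz": 0,"rx": 0,"ry": 0,"rz": 0,"gripper": 0.0}
    - {"tx": 0,"ty": 0,"tz": 0,"rx": 0,"ry": 0,"rz": 0,"gripper": 0.0}

```text
time: 3.17
tcp_pos: [439.6, 152.8, 120.8]
orientation: [2.045, 2.385, 0.0]
force: [-0.1, -0.2, 1.5]
grip_width: 29.6
```

Emit:
play_rows:
  moves:
    - {"tx": 0,"ty": 0,"tz": -0.02,"rx": 0,"ry": 0,"rz": 0,"gripper": 0.0}
    - {"tx": 0,"ty": 0,"tz": -0.03,"rx": 0,"ry": 0,"rz": 0,"gripper": 0.0}
    - {"tx": 0,"ty": 0,"tz": -0.03,"rx": 0,"ry": 0,"rz": 0,"gripper": 0.0}
    - {"tx": 0,"ty": 0,"tz": 0,"rx": 0,"ry": 0,"rz": 0.082,"gripper": 0.0}
    - {"tx": 0,"ty": 0,"tz": 0,"rx": 0,"ry": 0,"rz": 0.082,"gripper": 0.0}
    - {"tx": -0.02,"ty": 0.0208,"tz": 0,"rx": 0,"ry": 0,"rz": 0,"gripper": 0.0}
    - {"tx": -0.0245,"ty": 0.0255,"tz": 0,"rx": 0,"ry": 0,"rz": 0,"gripper": 0.0}
    - {"tx": -0.0245,"ty": 0.0255,"tz": 0,"rx": 0,"ry": 0,"rz": 0,"gripper": 0.0}

```text
time: 3.83
tcp_pos: [511.1, 82.4, 200.9]
orientation: [-2.232, -2.211, -0.0]
force: [0.6, 0.6, -1.3]
grip_width: 29.7
```

Emit:
play_rows:
  moves:
    - {"tx": -0.0245,"ty": 0.0255,"tz": 0,"rx": 0,"ry": 0,"rz": 0,"gripper": 0.0}
    - {"tx": -0.0245,"ty": 0.0255,"tz": 0,"rx": 0,"ry": 0,"rz": 0,"gripper": 0.0}
    - {"tx": -0.0245,"ty": 0.0255,"tz": 0,"rx": 0,"ry": 0,"rz": 0,"gripper": 0.0}
    - {"tx": -0.0245,"ty": 0.0255,"tz": 0,"rx": 0,"ry": 0,"rz": 0,"gripper": 0.0}
    - {"tx": -0.0245,"ty": 0.0255,"tz": 0,"rx": 0,"ry": 0,"rz": 0,"gripper": 0.0}
    - {"tx": -0.0185,"ty": 0.019,"tz": 0,"rx": 0,"ry": 0,"rz": 0,"gripper": 0.0}
    - {"tx": 0,"ty": 0,"tz": 0,"rx": 0,"ry": 0,"rz": 0,"gripper": 0.0}
    - {"tx": 0,"ty": 0,"tz": 0,"rx": 0,"ry": 0,"rz": 0,"gripper": 0.0}

```text
time: 4.5
tcp_pos: [655.6, -60.5, 199.7]
orientation: [-2.234, -2.207, 0.001]
force: [-0.2, 0.8, -2.9]
grip_width: 29.8
```

Emit:
play_rows:
  moves:
    - {"tx": 0,"ty": 0,"tz": 0,"rx": 0,"ry": 0,"rz": 0,"gripper": 0.0}
    - {"tx": 0,"ty": 0,"tz": 0,"rx": 0,"ry": 0,"rz": 0,"gripper": 0.0}

```text
time: 4.67
tcp_pos: [654.8, -58.7, 200.6]
orientation: [-2.232, -2.21, 0.001]
force: [-0.1, -0.1, -1.5]
grip_width: 29.8
```

Run:
```python
from h import *
plan(655.7,-59.5,110,89.4)
grab('wrist','w2')
```

```text
t 4.67 tcp [654.8 -58.7 200.6] psi 89.42 tilt [-0.001   0.0004] w 29.8 F [-0.1 -0.1 -1.5] q [-0.19  0.63  1.56  0.    0.95 -1.75]
 rz 0.0004  then tx -0.0008 ty 0.0009 tz 0.0906 dist 90.6
```

View pics/w2.png

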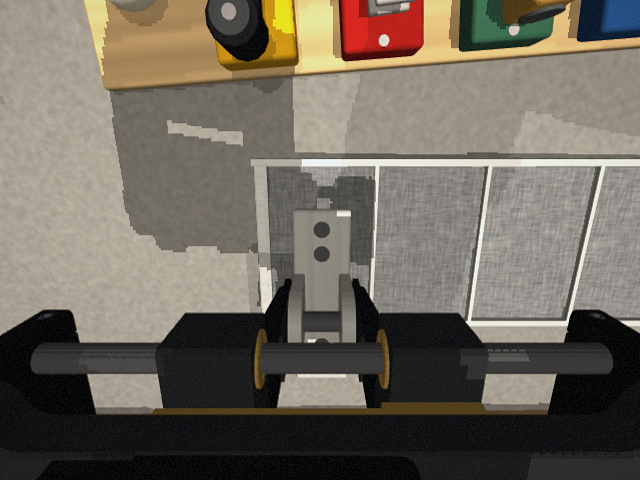

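Run:
```python
from h import *
d=load('w2')
for n,p,z in [('rib0 near',(266,164),30),('rib0 far',(268,310),30),('rib1 near',(377,164),30),('rib1 far',(371,310),30),('rib2 near',(489.5,165),30),('rib2 far',(470,320),30),('front inner',(320,166),26),('front inner2',(430,166),26),('far in',(430,320),26),('far in2',(530,320),26),('plate L',(295,209),123.6),('plate R',(350,209),123.6)]: print(n,cast(d,p,z)[:2].round(1))
cv2.imwrite('pics/z5.png',cv2.resize(d['frame'][150:335,240:640],None,fx=2,fy=2,interpolation=cv2.INTER_CUBIC))
```

```text
rib0 near [ 588.1 -100.3]
rib0 far [ 709.2 -105.5]
rib1 near [589.  -16.9]
rib1 far [710.2 -17.8]
rib2 near [590.7  67.7]
rib2 far [720.7  67.7]
front inner [590.2 -59.8]
front inner2 [591.2  24.2]
far in [722.5  34.7]
far in2 [723.6 122. ]
plate L [605.2 -72.3]
plate R [605.5 -44.7]
```

View pics/z5.png

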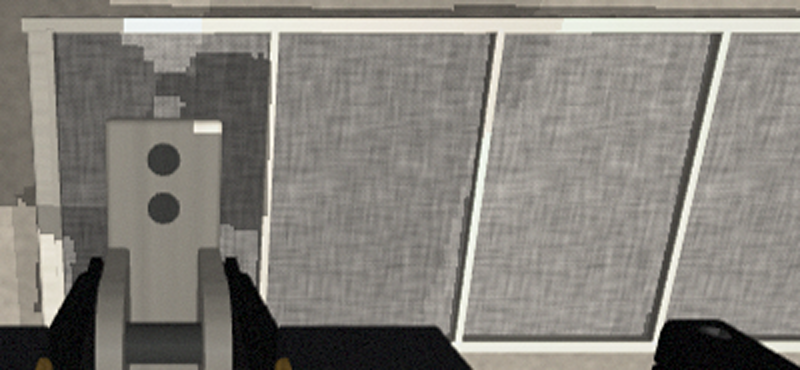

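Emit:
play_rows:
  moves:
    - {"tx": -0.001,"ty": 0.0007,"tz": 0.03,"rx": 0,"ry": 0,"rz": 0,"gripper": 0.0}
    - {"tx": 0,"ty": 0,"tz": 0.03,"rx": 0,"ry": 0,"rz": 0,"gripper": 0.0}
    - {"tx": 0,"ty": 0,"tz": 0.018,"rx": 0,"ry": 0,"rz": 0,"gripper": 0.0}
    - {"tx": 0,"ty": 0,"tz": 0,"rx": 0,"ry": 0,"rz": 0,"gripper": 0.0}
    - {"tx": 0,"ty": 0,"tz": 0.006,"rx": 0,"ry": 0,"rz": 0,"gripper": 0.0}
    - {"tx": 0,"ty": 0,"tz": 0.004,"rx": 0,"ry": 0,"rz": 0,"gripper": 0.0}
    - {"tx": 0,"ty": 0,"tz": 0.0032,"rx": 0,"ry": 0,"rz": 0,"gripper": 0.0}
    - {"tx": 0,"ty": 0,"tz": 0,"rx": 0,"ry": 0,"rz": 0,"gripper": 0.0}

```text
time: 5.38
tcp_pos: [656.3, -60.5, 110.0]
orientation: [2.233, 2.209, 0.001]
force: [0.3, 0.2, -2.3]
grip_width: 29.9
```

Emit:
play_rows:
  moves:
    - {"tx": 0,"ty": 0,"tz": 0,"rx": 0,"ry": 0,"rz": 0,"gripper": 0.0}
    - {"tx": 0,"ty": 0,"tz": 0,"rx": 0,"ry": 0,"rz": 0,"gripper": 0.0}

```text
time: 5.55
tcp_pos: [656.4, -60.6, 110.2]
orientation: [2.233, 2.209, 0.001]
force: [0.5, 0.8, -2.2]
grip_width: 30.2
```

Run:
```python
from h import *
plan(655.7,-59.5,109,89.4)
```

```text
t 5.55 tcp [656.4 -60.6 110.2] psi 89.38 tilt [ 0.001  -0.0001] w 30.2 F [ 0.5  0.8 -2.2] q [-0.19  0.75  1.62  0.    0.78 -1.75]
 rz -0.0003  then tx 0.0011 ty -0.0007 tz 0.0012 dist 1.8
```

Emit:
play_rows:
  moves:
    - {"tx": 0.0008,"ty": -0.0003,"tz": 0.0013,"rx": 0,"ry": 0,"rz": 0,"gripper": 0.0}
    - {"tx": 0,"ty": 0,"tz": 0,"rx": 0,"ry": 0,"rz": 0,"gripper": 0.0}
    - {"tx": 0,"ty": 0,"tz": 0,"rx": 0,"ry": 0,"rz": 0,"gripper": 0.0}
    - {"tx": 0,"ty": 0,"tz": 0,"rx": 0,"ry": 0,"rz": 0,"gripper": 0.65}
    - {"tx": 0,"ty": 0,"tz": 0,"rx": 0,"ry": 0,"rz": 0,"gripper": 0.65}
    - {"tx": 0,"ty": 0,"tz": 0,"rx": 0,"ry": 0,"rz": 0,"gripper": 0.65}
    - {"tx": 0,"ty": 0,"tz": 0,"rx": 0,"ry": 0,"rz": 0,"gripper": 0.65}

```text
time: 6.13
tcp_pos: [655.9, -59.7, 108.1]
orientation: [-2.233, -2.209, 0.0]
force: [-0.5, 0.5, 0.2]
grip_width: 51.0
```

Emit:
play_rows:
  moves:
    - {"tx": 0,"ty": 0,"tz": -0.025,"rx": 0,"ry": 0,"rz": 0,"gripper": 0.7}
    - {"tx": 0,"ty": 0,"tz": -0.035,"rx": 0,"ry": 0,"rz": 0,"gripper": 0.7}
    - {"tx": 0,"ty": 0,"tz": -0.035,"rx": 0,"ry": 0,"rz": 0,"gripper": 0.7}
    - {"tx": 0,"ty": 0,"tz": 0,"rx": 0,"ry": 0,"rz": -0.08,"gripper": 0.7}
    - {"tx": 0,"ty": 0,"tz": 0,"rx": 0,"ry": 0,"rz": -0.08,"gripper": 0.7}
    - {"tx": 0.0225,"ty": -0.0275,"tz": 0,"rx": 0,"ry": 0,"rz": 0,"gripper": 0.7}
    - {"tx": 0.0225,"ty": -0.0275,"tz": 0,"rx": 0,"ry": 0,"rz": 0,"gripper": 0.7}
    - {"tx": 0.0225,"ty": -0.0275,"tz": 0,"rx": 0,"ry": 0,"rz": 0,"gripper": 0.7}

```text
time: 6.8
tcp_pos: [562.9, -4.9, 202.9]
orientation: [-2.05, -2.38, 0.0]
force: [-0.0, 0.4, 0.1]
grip_width: 66.8
```

Emit:
play_rows:
  moves:
    - {"tx": 0.0225,"ty": -0.0275,"tz": 0,"rx": 0,"ry": 0,"rz": 0,"gripper": 0.7}
    - {"tx": 0.0225,"ty": -0.0275,"tz": 0,"rx": 0,"ry": 0,"rz": 0,"gripper": 0.7}
    - {"tx": 0.0225,"ty": -0.0275,"tz": 0,"rx": 0,"ry": 0,"rz": 0,"gripper": 0.7}
    - {"tx": 0.0225,"ty": -0.0275,"tz": 0,"rx": 0,"ry": 0,"rz": 0,"gripper": 0.7}
    - {"tx": 0,"ty": 0,"tz": 0,"rx": 0,"ry": 0,"rz": 0,"gripper": 0.7}
    - {"tx": 0,"ty": 0,"tz": 0,"rx": 0,"ry": 0,"rz": 0,"gripper": 0.7}
    - {"tx": 0,"ty": 0,"tz": 0,"rx": 0,"ry": 0,"rz": 0,"gripper": 0.7}
    - {"tx": 0,"ty": 0,"tz": 0,"rx": 0,"ry": 0,"rz": 0,"gripper": 0.7}

```text
time: 7.47
tcp_pos: [443.2, 67.0, 203.3]
orientation: [2.05, 2.38, 0.001]
force: [0.8, -0.8, -0.3]
grip_width: 66.5
```

Run:
```python
from h import *
plan(442,67,121,98.6)
grab('wrist','w3'); grab('scene','s3');
d=grab('top','t3'); cv2.imwrite('pics/z6.png',cv2.resize(d['frame'][110:200,165:395],None,fx=3.4,fy=3.4,interpolation=cv2.INTER_CUBIC))
```

```text
t 7.47 tcp [443.2  67.  203.3] psi 98.52 tilt [0.0009 0.0001] w 66.5 F [ 0.8 -0.8 -0.3] q [ 0.    0.38  2.08  0.    0.69 -1.72]
 rz -0.0014  then tx 0.0002 ty -0.0012 tz 0.0823 dist 82.3
```

View pics/w3.png

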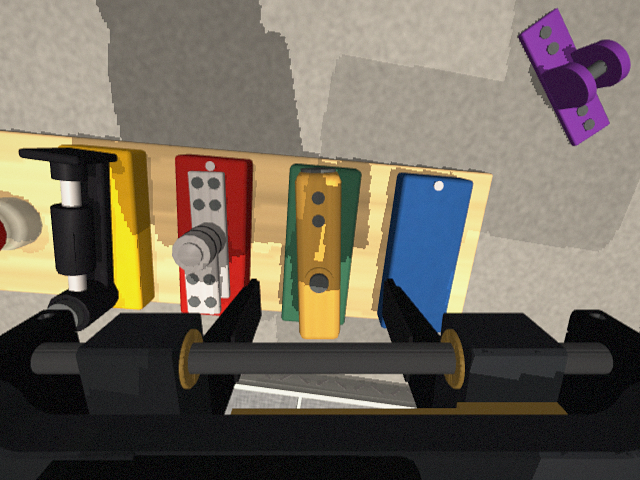

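View pics/z6.png

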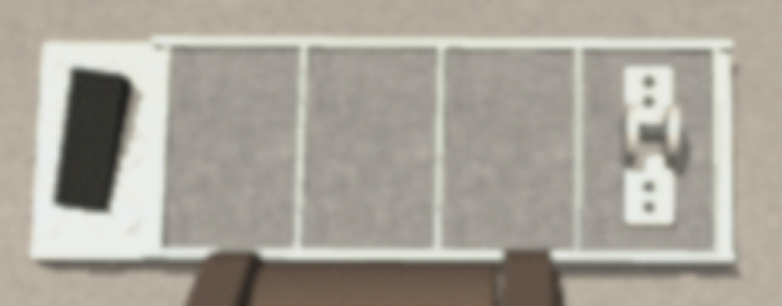

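Run:
```python
from h import *
d=load('w3'); T=load('t3')
cv2.imwrite('pics/z7.png',cv2.resize(d['frame'][130:345,160:380],None,fx=2.7,fy=2.7,interpolation=cv2.INTER_CUBIC))
t2=lambda L:[((p[0]+.5)/3.4-.5+165,(p[1]+.5)/3.4-.5+110) for p in L]
rect('bracket placed',T,t2([(625,67),(674,67),(675,224),(625,224)]),32)
rect('bay',T,t2([(583,49),(716,50),(716,250),(580,250)]),28)
```

```text
bracket placed c [656.8 -60.9] L 99.7 W 30.2 yaw -0.71
bay c [655.7 -60.6] L 127.9 W 82.5 yaw -1.29
```

View pics/z7.png

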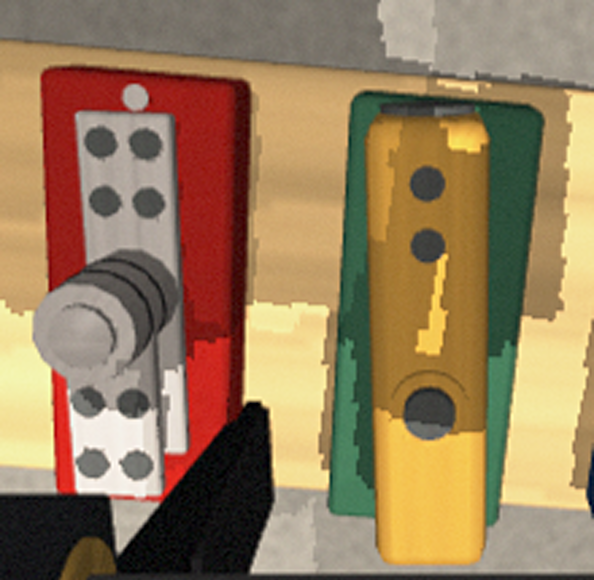

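Run:
```python
from h import *
d=load('w3')
f=lambda L:[((p[0]+.5)/2.7-.5+160,(p[1]+.5)/2.7-.5+130) for p in L]
rect('closer',d,f([(486,562),(377,562),(367,113),(488,113)]),78)
rect('hinge cap',d,f([(84,335)]),86)
rect('hinge foot near',d,f([(76,113),(174,113)]),44)
rect('hinge leaf2 far',d,f([(64,492),(161,494)]),67)
rect('right near',d,f([(174,113)]),44);rect('right far',d,f([(186,454)]),44)
```

```text
closer c [438.5  63.8] L 118.1 W 28.6 yaw 8.83
hinge cap c [443.1 -19. ]
hinge foot near c [394.8 -25.2]
hinge leaf2 far c [495.1 -16. ]
right near c [392.9 -12.2]
right far c [492.3  -2. ]
```

Emit:
play_rows:
  moves:
    - {"tx": -0.0018,"ty": -0.0024,"tz": 0.025,"rx": 0,"ry": 0,"rz": -0.004,"gripper": 0.7}
    - {"tx": 0,"ty": 0,"tz": 0.03,"rx": 0,"ry": 0,"rz": 0,"gripper": 0.7}
    - {"tx": 0,"ty": 0,"tz": 0.018,"rx": 0,"ry": 0,"rz": 0,"gripper": 0.7}
    - {"tx": 0,"ty": 0,"tz": 0.0085,"rx": 0,"ry": 0,"rz": 0,"gripper": 0.7}
    - {"tx": 0,"ty": 0,"tz": 0,"rx": 0,"ry": 0,"rz": 0,"gripper": 0.7}
    - {"tx": 0,"ty": 0,"tz": 0,"rx": 0,"ry": 0,"rz": 0,"gripper": 0.7}
    - {"tx": 0,"ty": 0,"tz": 0,"rx": 0,"ry": 0,"rz": 0,"gripper": 0.7}
    - {"tx": 0,"ty": 0,"tz": 0,"rx": 0,"ry": 0,"rz": 0,"gripper": 0.4}
  newtons: 45

```text
time: 8.28
tcp_pos: [440.5, 65.2, 122.7]
orientation: [2.044, 2.384, 0.002]
force: [0.3, 0.7, -0.2]
grip_width: 63.4
```

Emit:
play_rows:
  moves:
    - {"tx": 0,"ty": 0,"tz": 0,"rx": 0,"ry": 0,"rz": 0,"gripper": 0}
    - {"tx": 0,"ty": 0,"tz": 0,"rx": 0,"ry": 0,"rz": 0,"gripper": 0}
    - {"tx": 0,"ty": 0,"tz": 0,"rx": 0,"ry": 0,"rz": 0,"gripper": 0}
    - {"tx": 0,"ty": 0,"tz": 0,"rx": 0,"ry": 0,"rz": 0,"gripper": 0}
    - {"tx": 0,"ty": 0,"tz": 0,"rx": 0,"ry": 0,"rz": 0,"gripper": 0}
    - {"tx": 0,"ty": 0,"tz": 0,"rx": 0,"ry": 0,"rz": 0,"gripper": 0}
    - {"tx": 0,"ty": 0,"tz": 0,"rx": 0,"ry": 0,"rz": 0,"gripper": 0}
    - {"tx": 0,"ty": 0,"tz": 0,"rx": 0,"ry": 0,"rz": 0,"gripper": 0}

```text
time: 8.95
tcp_pos: [440.1, 65.2, 121.8]
orientation: [2.045, 2.385, 0.0]
force: [-0.7, -1.2, 4.2]
grip_width: 29.8
```

Run:
```python
from h import *
plan(440.5,65,121,98.8)
plan(656.6,25.5,200,89.4)
```

```text
t 8.95 tcp [440.1  65.2 121.8] psi 98.78 tilt [0.0002 0.0001] w 29.8 F [-0.7 -1.2  4.2] q [-0.    0.53  2.15  0.    0.46 -1.73]
 rz -0.0004  then tx -0.0003 ty 0.0004 tz 0.0008 dist 0.9
t 8.95 tcp [440.1  65.2 121.8] psi 98.78 tilt [0.0002 0.0001] w 29.8 F [-0.7 -1.2  4.2] q [-0.    0.53  2.15  0.    0.46 -1.73]
 rz 0.1637  then tx -0.0374 ty 0.2169 tz -0.0782 dist 233.6
```

Emit:
play_rows:
  moves:
    - {"tx": 0,"ty": 0,"tz": -0.02,"rx": 0,"ry": 0,"rz": 0,"gripper": 0.0}
    - {"tx": 0,"ty": 0,"tz": -0.03,"rx": 0,"ry": 0,"rz": 0,"gripper": 0.0}
    - {"tx": 0,"ty": 0,"tz": -0.03,"rx": 0,"ry": 0,"rz": 0,"gripper": 0.0}
    - {"tx": 0,"ty": 0,"tz": 0,"rx": 0,"ry": 0,"rz": 0.082,"gripper": 0.0}
    - {"tx": 0,"ty": 0,"tz": 0,"rx": 0,"ry": 0,"rz": 0.082,"gripper": 0.0}
    - {"tx": -0.0042,"ty": 0.0247,"tz": 0,"rx": 0,"ry": 0,"rz": 0,"gripper": 0.0}
    - {"tx": -0.0062,"ty": 0.0362,"tz": 0,"rx": 0,"ry": 0,"rz": 0,"gripper": 0.0}
    - {"tx": -0.0062,"ty": 0.0362,"tz": 0,"rx": 0,"ry": 0,"rz": 0,"gripper": 0.0}

```text
time: 9.62
tcp_pos: [537.6, 47.5, 201.6]
orientation: [-2.232, -2.209, 0.001]
force: [1.0, 0.4, -4.4]
grip_width: 29.8
```

Emit:
play_rows:
  moves:
    - {"tx": -0.0062,"ty": 0.0362,"tz": 0,"rx": 0,"ry": 0,"rz": 0,"gripper": 0.0}
    - {"tx": -0.0062,"ty": 0.0362,"tz": 0,"rx": 0,"ry": 0,"rz": 0,"gripper": 0.0}
    - {"tx": -0.0062,"ty": 0.0362,"tz": 0,"rx": 0,"ry": 0,"rz": 0,"gripper": 0.0}
    - {"tx": -0.002,"ty": 0.0112,"tz": 0,"rx": 0,"ry": 0,"rz": 0,"gripper": 0.0}
    - {"tx": 0,"ty": 0,"tz": 0,"rx": 0,"ry": 0,"rz": 0,"gripper": 0.0}
    - {"tx": 0,"ty": 0,"tz": 0,"rx": 0,"ry": 0,"rz": 0,"gripper": 0.0}
    - {"tx": 0,"ty": 0,"tz": 0,"rx": 0,"ry": 0,"rz": 0,"gripper": 0.0}
    - {"tx": 0,"ty": 0,"tz": 0,"rx": 0,"ry": 0,"rz": 0,"gripper": 0.0}

```text
time: 10.28
tcp_pos: [655.5, 26.0, 201.6]
orientation: [-2.232, -2.209, 0.001]
force: [-0.1, -0.3, -5.0]
grip_width: 29.8
```

Run:
```python
from h import *
plan(656.6,25.2,110,89.4)
grab('wrist','w4')
```

```text
t 10.28 tcp [655.5  26.  201.6] psi 89.4 tilt [-0.0012  0.0002] w 29.8 F [-0.1 -0.3 -5. ] q [-0.06  0.63  1.57  0.    0.95 -1.62]
 rz 0.0  then tx -0.0008 ty 0.0011 tz 0.0916 dist 91.6
```

View pics/w4.png

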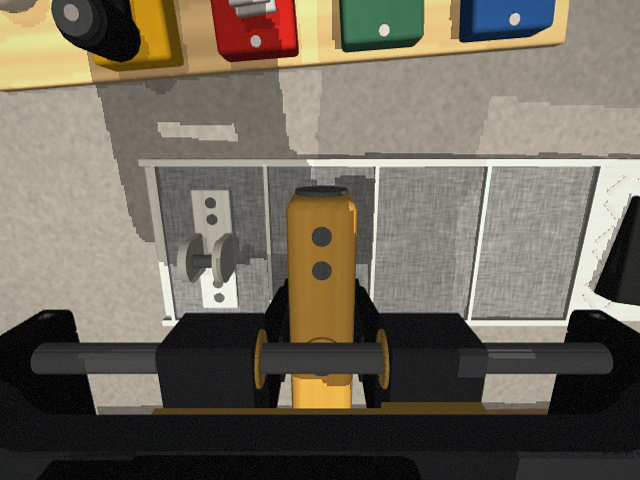

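Run:
```python
from h import *
d=load('w4')
for p,z in [((322,196),157.8),((288,215),157.8),((356,215),157.8),((322,187),140),((320,166),26),((266,166),30),((376,165),30),((268,280),30),((372,280),30)]: print(p,cast(d,p,z).round(1))
rect('bracket',d,[(238,307),(203,307),(193,191),(230,191)],32)
```

```text
(322, 196) [594.6  26.  157.8]
(288, 215) [602.2  12.1 157.8]
(356, 215) [602.5  39.7 157.8]
(322, 187) [593.2  26.1 140. ]
(320, 166) [591.  25.  26.]
(266, 166) [590.2 -15.8  30. ]
(376, 165) [590.5  67.2  30. ]
(268, 280) [682.7 -19.4  30. ]
(372, 280) [683.8  67.1  30. ]
bracket c [657.1 -59.4] L 97.7 W 28.9 yaw -1.42
```

Emit:
play_rows:
  moves:
    - {"tx": -0.0008,"ty": 0.002,"tz": 0.03,"rx": 0,"ry": 0,"rz": 0,"gripper": 0.0}
    - {"tx": 0,"ty": 0,"tz": 0.03,"rx": 0,"ry": 0,"rz": 0,"gripper": 0.0}
    - {"tx": 0,"ty": 0,"tz": 0.018,"rx": 0,"ry": 0,"rz": 0,"gripper": 0.0}
    - {"tx": 0,"ty": 0,"tz": 0,"rx": 0,"ry": 0,"rz": 0,"gripper": 0.0}
    - {"tx": 0,"ty": 0,"tz": 0.006,"rx": 0,"ry": 0,"rz": 0,"gripper": 0.0}
    - {"tx": 0,"ty": 0,"tz": 0.004,"rx": 0,"ry": 0,"rz": 0,"gripper": 0.0}
    - {"tx": 0,"ty": 0,"tz": 0.0025,"rx": 0,"ry": 0,"rz": 0,"gripper": 0.0}
    - {"tx": 0,"ty": 0,"tz": 0,"rx": 0,"ry": 0,"rz": 0,"gripper": 0.0}

```text
time: 11.0
tcp_pos: [658.7, 24.9, 111.8]
orientation: [2.233, 2.209, 0.001]
force: [-0.6, -0.1, -5.1]
grip_width: 29.8
```

Emit:
play_rows:
  moves:
    - {"tx": 0,"ty": 0,"tz": 0.0005,"rx": 0,"ry": 0,"rz": 0,"gripper": 0.0}
    - {"tx": 0,"ty": 0,"tz": 0,"rx": 0,"ry": 0,"rz": 0,"gripper": 0.0}
    - {"tx": 0,"ty": 0,"tz": 0,"rx": 0,"ry": 0,"rz": 0,"gripper": 0.0}

```text
time: 11.25
tcp_pos: [658.7, 24.9, 111.2]
orientation: [2.233, 2.209, 0.001]
force: [1.4, -0.8, -5.1]
grip_width: 30.0
```

Run:
```python
from h import *
plan(657,25.2,109.8,89.4)
```

```text
t 11.25 tcp [658.7  24.9 111.2] psi 89.38 tilt [0.0007 0.    ] w 30.0 F [ 1.4 -0.8 -5.1] q [-0.06  0.74  1.62  0.    0.78 -1.62]
 rz -0.0003  then tx 0.0003 ty -0.0017 tz 0.0014 dist 2.2
```

Emit:
play_rows:
  moves:
    - {"tx": 0.0003,"ty": -0.0014,"tz": 0.0008,"rx": 0,"ry": 0,"rz": 0,"gripper": 0.0}
    - {"tx": 0,"ty": 0,"tz": 0.0008,"rx": 0,"ry": 0,"rz": 0,"gripper": 0.0}
    - {"tx": 0,"ty": 0,"tz": 0,"rx": 0,"ry": 0,"rz": 0,"gripper": 0.0}
    - {"tx": 0,"ty": 0,"tz": 0,"rx": 0,"ry": 0,"rz": 0,"gripper": 0.0}

```text
time: 11.58
tcp_pos: [657.1, 25.2, 109.9]
orientation: [2.233, 2.209, 0.0]
force: [-4.4, 0.0, 5.8]
grip_width: 29.9
```

Emit:
play_rows:
  moves:
    - {"tx": 0,"ty": 0,"tz": 0,"rx": 0,"ry": 0,"rz": 0,"gripper": 0.65}
    - {"tx": 0,"ty": 0,"tz": 0,"rx": 0,"ry": 0,"rz": 0,"gripper": 0.65}
    - {"tx": 0,"ty": 0,"tz": 0,"rx": 0,"ry": 0,"rz": 0,"gripper": 0.65}
    - {"tx": 0,"ty": 0,"tz": 0,"rx": 0,"ry": 0,"rz": 0,"gripper": 0.65}
    - {"tx": 0,"ty": 0,"tz": -0.025,"rx": 0,"ry": 0,"rz": 0,"gripper": 0.7}
    - {"tx": 0,"ty": 0,"tz": -0.035,"rx": 0,"ry": 0,"rz": 0,"gripper": 0.7}
    - {"tx": 0,"ty": 0,"tz": -0.035,"rx": 0,"ry": 0,"rz": 0,"gripper": 0.7}
    - {"tx": 0,"ty": 0,"tz": 0,"rx": 0,"ry": 0,"rz": -0.054,"gripper": 0.7}

```text
time: 12.25
tcp_pos: [659.1, 25.1, 210.8]
orientation: [2.169, 2.263, 0.01]
force: [1.1, 0.6, 0.5]
grip_width: 66.1
```

Emit:
play_rows:
  moves:
    - {"tx": 0,"ty": 0,"tz": 0,"rx": 0,"ry": 0,"rz": -0.054,"gripper": 0.7}
    - {"tx": -0.0039,"ty": -0.036,"tz": 0,"rx": 0,"ry": 0,"rz": 0,"gripper": 0.7}
    - {"tx": -0.0039,"ty": -0.036,"tz": 0,"rx": 0,"ry": 0,"rz": 0,"gripper": 0.7}
    - {"tx": -0.0039,"ty": -0.036,"tz": 0,"rx": 0,"ry": 0,"rz": 0,"gripper": 0.7}
    - {"tx": -0.0039,"ty": -0.036,"tz": 0,"rx": 0,"ry": 0,"rz": 0,"gripper": 0.7}
    - {"tx": -0.0039,"ty": -0.036,"tz": 0,"rx": 0,"ry": 0,"rz": 0,"gripper": 0.7}
    - {"tx": -0.0039,"ty": -0.036,"tz": 0,"rx": 0,"ry": 0,"rz": 0,"gripper": 0.7}
    - {"tx": 0,"ty": 0,"tz": 0,"rx": 0,"ry": 0,"rz": 0,"gripper": 0.7}

```text
time: 12.92
tcp_pos: [438.8, -19.1, 204.0]
orientation: [-2.109, -2.323, 0.004]
force: [1.6, 0.3, 0.7]
grip_width: 66.5
```

Emit:
play_rows:
  moves:
    - {"tx": 0,"ty": 0,"tz": 0,"rx": 0,"ry": 0,"rz": 0,"gripper": 0.7}
    - {"tx": 0,"ty": 0,"tz": 0,"rx": 0,"ry": 0,"rz": 0,"gripper": 0.7}
    - {"tx": 0,"ty": 0,"tz": 0,"rx": 0,"ry": 0,"rz": 0,"gripper": 0.7}

```text
time: 13.17
tcp_pos: [445.6, -19.1, 204.2]
orientation: [2.11, 2.326, 0.001]
force: [0.2, -0.3, 0.1]
grip_width: 66.5
```

Run:
```python
from h import *
plan(444.3,-19,121,95.6)
d=grab('wrist','w5')
cv2.imwrite('pics/z8.png',cv2.resize(d['frame'][125:340,120:400],None,fx=2.7,fy=2.7,interpolation=cv2.INTER_CUBIC))
d=grab('top','t5'); cv2.imwrite('pics/z9.png',cv2.resize(d['frame'][110:200,165:395],None,fx=3.4,fy=3.4,interpolation=cv2.INTER_CUBIC))
```

```text
t 13.17 tcp [445.6 -19.1 204.2] psi 95.58 tilt [ 0.0012 -0.0001] w 66.5 F [ 0.2 -0.3  0.1] q [-0.19  0.37  2.08  0.    0.69 -1.86]
 rz -0.0003  then tx 0.0002 ty -0.0013 tz 0.0832 dist 83.2
```

View pics/z8.png

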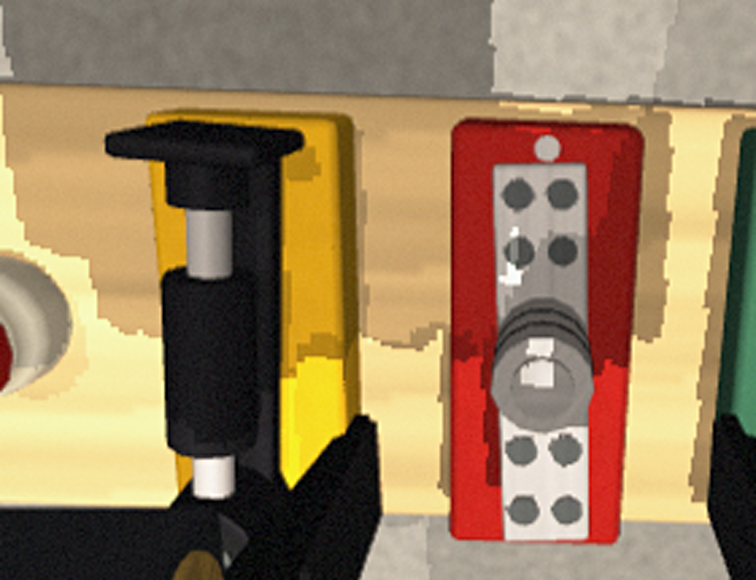

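View pics/z9.png

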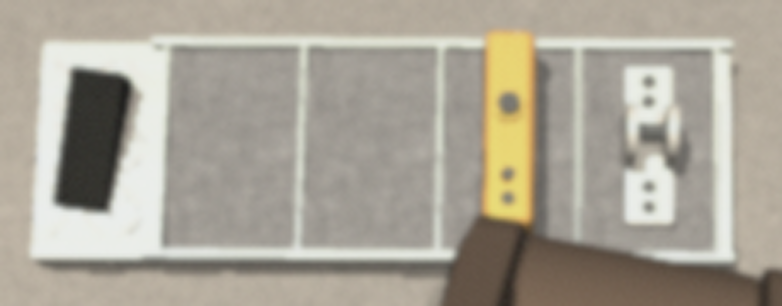

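Run:
```python
from h import *
d=load('w5'); T=load('t5')
t2=lambda L:[((p[0]+.5)/3.4-.5+165,(p[1]+.5)/3.4-.5+110) for p in L]
rect('closer placed',T,t2([(486,33),(534,33),(533,222),(483,222)]),66)
f=lambda L:[((p[0]+.5)/2.7-.5+120,(p[1]+.5)/2.7-.5+125) for p in L]
rect('hinge cap',d,f([(543,387)]),86)
rect('near',d,f([(493,165),(587,165)]),44)
rect('leaf2 far',d,f([(504,540),(588,540)]),67)
rect('sleeve',d,f([(246,450),(166,450),(162,272),(254,272)]),66)
rect('shoe top near',d,f([(106,133),(303,133)]),82)
```

```text
closer placed c [656.8  24.7] L 116.1 W 28.9 yaw -0.71
hinge cap c [443.3 -20.5]
near c [395. -26.]
leaf2 far c [495.6 -14.6]
sleeve c [ 452.7 -108.8] L 50.0 W 22.7 yaw -1.05
shoe top near c [ 390.6 -103.3]
```

Emit:
play_rows:
  moves:
    - {"tx": -0.001,"ty": -0.0012,"tz": 0.025,"rx": 0,"ry": 0,"rz": -0.007,"gripper": 0.7}
    - {"tx": 0,"ty": 0,"tz": 0.03,"rx": 0,"ry": 0,"rz": 0,"gripper": 0.7}
    - {"tx": 0,"ty": 0,"tz": 0.018,"rx": 0,"ry": 0,"rz": 0,"gripper": 0.7}
    - {"tx": 0,"ty": 0,"tz": 0.007,"rx": 0,"ry": 0,"rz": 0,"gripper": 0.7}
    - {"tx": 0,"ty": 0,"tz": 0,"rx": 0,"ry": 0,"rz": 0,"gripper": 0.7}
    - {"tx": 0,"ty": 0,"tz": 0.005,"rx": 0,"ry": 0,"rz": 0,"gripper": 0.7}
    - {"tx": 0,"ty": 0,"tz": 0,"rx": 0,"ry": 0,"rz": 0,"gripper": 0.7}
    - {"tx": 0,"ty": 0,"tz": 0,"rx": 0,"ry": 0,"rz": 0,"gripper": 0.7}
  newtons: 45

```text
time: 13.93
tcp_pos: [443.7, -20.2, 119.7]
orientation: [2.102, 2.334, 0.001]
force: [0.1, 0.4, 0.4]
grip_width: 66.7
```

Run:
```python
from h import *
plan(444.3,-20.1,119.5,96)
```

```text
t 13.93 tcp [443.7 -20.2 119.7] psi 95.98 tilt [ 0.0012 -0.0002] w 66.7 F [0.1 0.4 0.4] q [-0.19  0.53  2.16  0.    0.45 -1.87]
 rz -0.0004  then tx 0.0000 ty 0.0006 tz 0.0002 dist 0.7
```

Emit:
play_rows:
  moves:
    - {"tx": 0,"ty": 0.0005,"tz": 0,"rx": 0,"ry": 0,"rz": 0,"gripper": 0}
    - {"tx": 0,"ty": 0,"tz": 0,"rx": 0,"ry": 0,"rz": 0,"gripper": 0}
    - {"tx": 0,"ty": 0,"tz": 0,"rx": 0,"ry": 0,"rz": 0,"gripper": 0}
    - {"tx": 0,"ty": 0,"tz": 0,"rx": 0,"ry": 0,"rz": 0,"gripper": 0}
    - {"tx": 0,"ty": 0,"tz": 0,"rx": 0,"ry": 0,"rz": 0,"gripper": 0}
    - {"tx": 0,"ty": 0,"tz": 0,"rx": 0,"ry": 0,"rz": 0,"gripper": 0}
    - {"tx": 0,"ty": 0,"tz": 0,"rx": 0,"ry": 0,"rz": 0,"gripper": 0}
    - {"tx": 0,"ty": 0,"tz": 0,"rx": 0,"ry": 0,"rz": 0,"gripper": 0}

```text
time: 14.6
tcp_pos: [443.8, -20.1, 119.2]
orientation: [-2.103, -2.334, -0.0]
force: [-0.3, -0.5, 1.5]
grip_width: 25.6
```

Emit:
play_rows:
  moves:
    - {"tx": 0,"ty": 0,"tz": 0,"rx": 0,"ry": 0,"rz": 0,"gripper": 0}
    - {"tx": 0,"ty": 0,"tz": 0,"rx": 0,"ry": 0,"rz": 0,"gripper": 0}

```text
time: 14.77
tcp_pos: [443.8, -20.1, 119.1]
orientation: [-2.103, -2.334, -0.0]
force: [0.1, 0.4, 1.8]
grip_width: 25.1
```

Run:
```python
from h import *
plan(657.4,110.3,205,89.4)
```

```text
t 14.77 tcp [443.8 -20.1 119.1] psi 95.97 tilt [0.0001 0.0001] w 25.1 F [0.1 0.4 1.8] q [-0.19  0.53  2.16  0.    0.45 -1.87]
 rz 0.1146  then tx 0.1326 ty 0.2122 tz -0.0859 dist 264.6
```

Emit:
play_rows:
  moves:
    - {"tx": 0,"ty": 0,"tz": -0.02,"rx": 0,"ry": 0,"rz": 0,"gripper": 0.0}
    - {"tx": 0,"ty": 0,"tz": -0.033,"rx": 0,"ry": 0,"rz": 0,"gripper": 0.0}
    - {"tx": 0,"ty": 0,"tz": -0.033,"rx": 0,"ry": 0,"rz": 0,"gripper": 0.0}
    - {"tx": 0,"ty": 0,"tz": 0,"rx": 0,"ry": 0,"rz": 0.0573,"gripper": 0.0}
    - {"tx": 0,"ty": 0,"tz": 0,"rx": 0,"ry": 0,"rz": 0.0573,"gripper": 0.0}
    - {"tx": 0.0146,"ty": 0.0242,"tz": 0,"rx": 0,"ry": 0,"rz": 0,"gripper": 0.0}
    - {"tx": 0.02,"ty": 0.032,"tz": 0,"rx": 0,"ry": 0,"rz": 0,"gripper": 0.0}
    - {"tx": 0.02,"ty": 0.032,"tz": 0,"rx": 0,"ry": 0,"rz": 0,"gripper": 0.0}

```text
time: 15.43
tcp_pos: [533.4, 34.1, 205.3]
orientation: [-2.234, -2.208, 0.0]
force: [1.0, 0.6, -2.7]
grip_width: 25.4
```

Emit:
play_rows:
  moves:
    - {"tx": 0.02,"ty": 0.032,"tz": 0,"rx": 0,"ry": 0,"rz": 0,"gripper": 0.0}
    - {"tx": 0.02,"ty": 0.032,"tz": 0,"rx": 0,"ry": 0,"rz": 0,"gripper": 0.0}
    - {"tx": 0.02,"ty": 0.032,"tz": 0,"rx": 0,"ry": 0,"rz": 0,"gripper": 0.0}
    - {"tx": 0.018,"ty": 0.028,"tz": 0,"rx": 0,"ry": 0,"rz": 0,"gripper": 0.0}
    - {"tx": 0,"ty": 0,"tz": 0,"rx": 0,"ry": 0,"rz": 0,"gripper": 0.0}
    - {"tx": 0,"ty": 0,"tz": 0,"rx": 0,"ry": 0,"rz": 0,"gripper": 0.0}
    - {"tx": 0,"ty": 0,"tz": 0,"rx": 0,"ry": 0,"rz": 0,"gripper": 0.0}
    - {"tx": 0,"ty": 0,"tz": 0,"rx": 0,"ry": 0,"rz": 0,"gripper": 0.0}

```text
time: 16.1
tcp_pos: [656.5, 109.7, 204.9]
orientation: [-2.233, -2.209, 0.002]
force: [0.2, -0.2, -2.8]
grip_width: 25.5
```

Run:
```python
from h import *
plan(657.4,110.3,108,89.4)
d=grab('wrist','w6')
cv2.imwrite('pics/z10.png',cv2.resize(d['frame'][150:410,140:500],None,fx=2.2,fy=2.2,interpolation=cv2.INTER_CUBIC))
```

```text
t 16.1 tcp [656.5 109.7 204.9] psi 89.38 tilt [-0.0013 -0.0001] w 25.5 F [ 0.2 -0.2 -2.8] q [ 0.07  0.64  1.54 -0.    0.97 -1.49]
 rz -0.0004  then tx 0.0006 ty 0.0009 tz 0.0969 dist 96.9
```

View pics/z10.png

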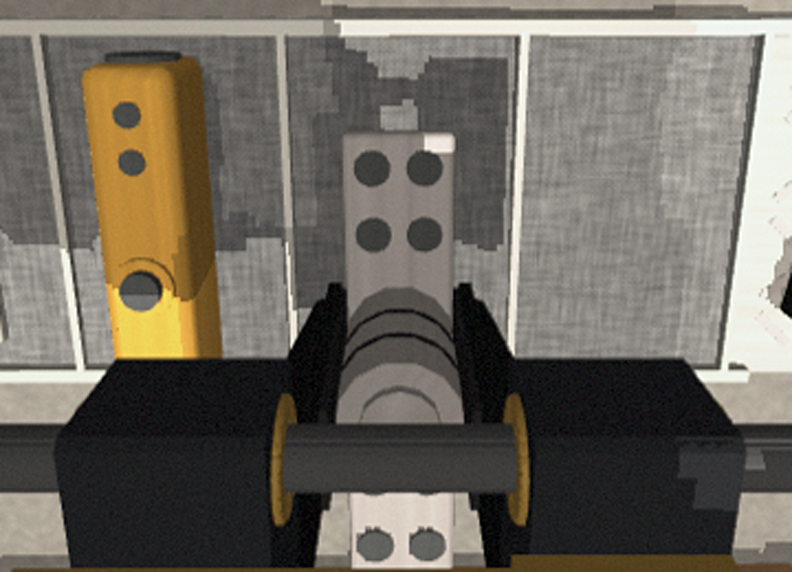

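Run:
```python
from h import *
d=load('w6')
f=lambda p:((p[0]+.5)/2.2-.5+140,(p[1]+.5)/2.2-.5+150)
for p,z in [((342,134),129.8),((455,134),129.8),((346,280),129.8),((455,280),129.8),((353,560),152.8),((452,560),152.8),((285,35),30),((524,35),30),((293,300),30),((513,300),30),((400,36),26)]: print(p,cast(d,f(p),z).round(1))
```

```text
(342, 134) [607.3  96.4 129.8]
(455, 134) [607.6 121.9 129.8]
(346, 280) [642.7  96.1 129.8]
(455, 280) [643.  122.2 129.8]
(353, 560) [703.5  97.4 152.8]
(452, 560) [703.8 120.4 152.8]
(285, 35) [591.2  69.9  30. ]
(524, 35) [592.2 152.9  30. ]
(293, 300) [690.7  67.5  30. ]
(513, 300) [691.7 152.2  30. ]
(400, 36) [592.2 109.8  26. ]
```

Emit:
play_rows:
  moves:
    - {"tx": 0.001,"ty": 0,"tz": 0.03,"rx": 0,"ry": 0,"rz": 0,"gripper": 0.0}
    - {"tx": 0,"ty": 0,"tz": 0.033,"rx": 0,"ry": 0,"rz": 0,"gripper": 0.0}
    - {"tx": 0,"ty": 0,"tz": 0.02,"rx": 0,"ry": 0,"rz": 0,"gripper": 0.0}
    - {"tx": 0,"ty": 0,"tz": 0,"rx": 0,"ry": 0,"rz": 0,"gripper": 0.0}
    - {"tx": 0,"ty": 0,"tz": 0.006,"rx": 0,"ry": 0,"rz": 0,"gripper": 0.0}
    - {"tx": 0,"ty": 0,"tz": 0.004,"rx": 0,"ry": 0,"rz": 0,"gripper": 0.0}
    - {"tx": 0,"ty": 0,"tz": 0.0025,"rx": 0,"ry": 0,"rz": 0,"gripper": 0.0}
    - {"tx": 0,"ty": 0,"tz": 0,"rx": 0,"ry": 0,"rz": 0,"gripper": 0.0}

```text
time: 16.82
tcp_pos: [657.6, 111.2, 110.4]
orientation: [2.233, 2.209, 0.001]
force: [-0.8, 0.3, -2.5]
grip_width: 25.5
```

Emit:
play_rows:
  moves:
    - {"tx": 0,"ty": 0,"tz": 0.0005,"rx": 0,"ry": 0,"rz": 0,"gripper": 0.0}
    - {"tx": 0,"ty": 0,"tz": 0,"rx": 0,"ry": 0,"rz": 0,"gripper": 0.0}
    - {"tx": 0,"ty": 0,"tz": 0,"rx": 0,"ry": 0,"rz": 0,"gripper": 0.0}

```text
time: 17.07
tcp_pos: [657.6, 111.3, 109.7]
orientation: [2.233, 2.21, 0.001]
force: [-0.3, -0.2, -1.9]
grip_width: 25.7
```

Run:
```python
from h import *
plan(656.5,110.7,107.1,89.4)
```

```text
t 17.07 tcp [657.6 111.3 109.7] psi 89.41 tilt [0.0008 0.0001] w 25.7 F [-0.3 -0.2 -1.9] q [ 0.07  0.76  1.6   0.    0.79 -1.49]
 rz 0.0001  then tx -0.0006 ty -0.0011 tz 0.0026 dist 2.8
```

Emit:
play_rows:
  moves:
    - {"tx": -0.0006,"ty": -0.0009,"tz": 0.001,"rx": 0,"ry": 0,"rz": 0,"gripper": 0.0}
    - {"tx": 0,"ty": 0,"tz": 0.001,"rx": 0,"ry": 0,"rz": 0,"gripper": 0.0}
    - {"tx": 0,"ty": 0,"tz": 0.0008,"rx": 0,"ry": 0,"rz": 0,"gripper": 0.0}
    - {"tx": 0,"ty": 0,"tz": 0,"rx": 0,"ry": 0,"rz": 0,"gripper": 0.0}
    - {"tx": 0,"ty": 0,"tz": 0,"rx": 0,"ry": 0,"rz": 0,"gripper": 0.0}

```text
time: 17.48
tcp_pos: [656.4, 110.6, 107.2]
orientation: [2.233, 2.21, 0.0]
force: [-4.2, -0.9, 6.2]
grip_width: 25.4
```

Emit:
play_rows:
  moves:
    - {"tx": 0,"ty": 0,"tz": 0,"rx": 0,"ry": 0,"rz": 0,"gripper": 0.65}
    - {"tx": 0,"ty": 0,"tz": 0,"rx": 0,"ry": 0,"rz": 0,"gripper": 0.65}
    - {"tx": 0,"ty": 0,"tz": 0,"rx": 0,"ry": 0,"rz": 0,"gripper": 0.65}
    - {"tx": 0,"ty": 0,"tz": 0,"rx": 0,"ry": 0,"rz": 0,"gripper": 0.65}
    - {"tx": 0,"ty": 0,"tz": -0.025,"rx": 0,"ry": 0,"rz": 0,"gripper": 0.7}
    - {"tx": 0,"ty": 0,"tz": -0.037,"rx": 0,"ry": 0,"rz": 0,"gripper": 0.7}
    - {"tx": 0,"ty": 0,"tz": -0.038,"rx": 0,"ry": 0,"rz": 0,"gripper": 0.7}
    - {"tx": -0.0275,"ty": -0.025,"tz": 0,"rx": 0,"ry": 0,"rz": 0,"gripper": 0.7}

```text
time: 18.15
tcp_pos: [635.8, 86.0, 213.2]
orientation: [2.224, 2.207, 0.016]
force: [0.9, -0.1, 0.8]
grip_width: 66.2
```

Emit:
play_rows:
  moves:
    - {"tx": -0.0275,"ty": -0.025,"tz": 0,"rx": 0,"ry": 0,"rz": 0,"gripper": 0.7}
    - {"tx": -0.0275,"ty": -0.025,"tz": 0,"rx": 0,"ry": 0,"rz": 0,"gripper": 0.7}
    - {"tx": -0.0275,"ty": -0.025,"tz": 0,"rx": 0,"ry": 0,"rz": 0,"gripper": 0.7}
    - {"tx": -0.0275,"ty": -0.025,"tz": 0,"rx": 0,"ry": 0,"rz": 0,"gripper": 0.7}
    - {"tx": -0.0275,"ty": -0.025,"tz": 0,"rx": 0,"ry": 0,"rz": 0,"gripper": 0.7}
    - {"tx": -0.0275,"ty": -0.025,"tz": 0,"rx": 0,"ry": 0,"rz": 0,"gripper": 0.7}
    - {"tx": -0.0275,"ty": -0.025,"tz": 0,"rx": 0,"ry": 0,"rz": 0,"gripper": 0.7}
    - {"tx": 0,"ty": 0,"tz": 0,"rx": 0,"ry": 0,"rz": 0,"gripper": 0.7}

```text
time: 18.82
tcp_pos: [450.9, -110.0, 206.4]
orientation: [-2.236, -2.205, 0.002]
force: [1.6, 0.9, 0.1]
grip_width: 66.4
```

Emit:
play_rows:
  moves:
    - {"tx": 0,"ty": 0,"tz": 0,"rx": 0,"ry": 0,"rz": 0,"gripper": 0.7}
    - {"tx": 0,"ty": 0,"tz": 0,"rx": 0,"ry": 0,"rz": 0,"gripper": 0.7}
    - {"tx": 0,"ty": 0,"tz": 0,"rx": 0,"ry": 0,"rz": 0,"gripper": 0.7}

```text
time: 19.07
tcp_pos: [454.9, -106.8, 206.3]
orientation: [2.232, 2.21, 0.001]
force: [-0.3, 0.5, 0.2]
grip_width: 66.5
```

Run:
```python
from h import *
plan(455,-107,121,89.4)
d=grab('wrist','w7')
cv2.imwrite('pics/z11.png',cv2.resize(d['frame'][125:345,180:440],None,fx=2.7,fy=2.7,interpolation=cv2.INTER_CUBIC))
d=grab('top','t7'); cv2.imwrite('pics/z12.png',cv2.resize(d['frame'][110:200,165:395],None,fx=3.4,fy=3.4,interpolation=cv2.INTER_CUBIC))
```

```text
t 19.07 tcp [ 454.9 -106.8  206.3] psi 89.45 tilt [ 0.0006 -0.    ] w 66.5 F [-0.3  0.5  0.2] q [-0.37  0.39  2.03  0.    0.72 -1.93]
 rz 0.0008  then tx -0.0002 ty 0.0001 tz 0.0853 dist 85.3
```

View pics/z11.png

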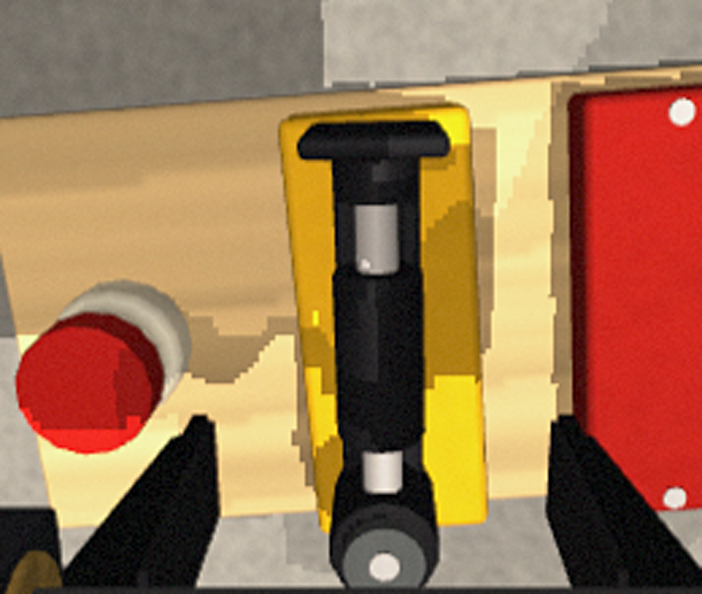

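View pics/z12.png

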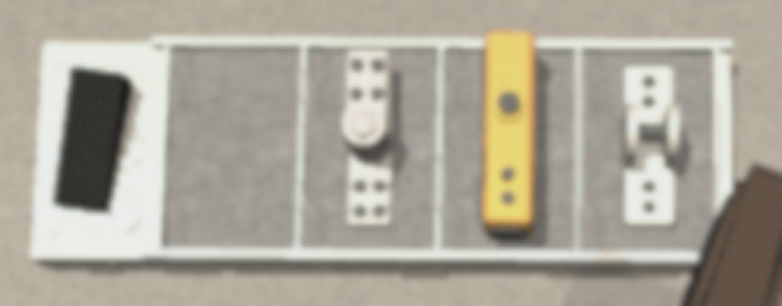

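Run:
```python
from h import *
d=load('w7'); T=load('t7'); T0=load('top0')
t2=lambda L:[((p[0]+.5)/3.4-.5+165,(p[1]+.5)/3.4-.5+110) for p in L]
rect('hinge cap placed',T,t2([(362,125)]),74); rect('near',T,t2([(347,222),(390,222)]),32); rect('far leaf2',T,t2([(347,51),(388,51)]),55)
rect('hinge ear left/right edges',T,t2([(347,180)]),32)
f=lambda L:[((p[0]+.5)/2.7-.5+180,(p[1]+.5)/2.7-.5+125) for p in L]
rect('sleeve',d,f([(423,443),(338,443),(333,270),(424,270)]),64)
rect('shoe nearedge',d,f([(300,124),(448,124)]),82)
rect('shoe faredge',d,f([(300,157),(450,157)]),82)
rect('bar',d,f([(334,230)]),44);rect('bar r',d,f([(419,230)]),44)
for z in(78,82): rect('clutch',d,f([(385,567)]),z)
rect('rod near',d,f([(378,240)]),64);rect('rod far',d,f([(382,472)]),64)
rect('jar top',d,f([(90,382)]),62); rect('jar right edge base',d,f([(190,350)]),30)
```

```text
hinge cap placed c [655.5 110.7]
near c [609.  110.6]
far leaf2 c [708.6 110. ]
hinge ear left/right edges c [635.5 124. ]
sleeve c [ 453.4 -108.4] L 49.0 W 23.6 yaw -0.02
shoe nearedge c [ 390.2 -108.9]
shoe faredge c [ 397.7 -108.7]
bar c [ 422.  -120.8]
bar r c [422.3 -97. ]
clutch c [ 508.2 -107.5]
clutch c [ 505.7 -107.5]
rod near c [ 421.  -108.4]
rod far c [ 486.7 -108.1]
jar top c [ 459.9 -187.4]
jar right edge base c [ 461.4 -166.6]
```

Emit:
play_rows:
  moves:
    - {"tx": -0.001,"ty": 0.0005,"tz": 0.025,"rx": 0,"ry": 0,"rz": -0.013,"gripper": 0.7}
    - {"tx": 0,"ty": 0,"tz": 0.03,"rx": 0,"ry": 0,"rz": 0,"gripper": 0.7}
    - {"tx": 0,"ty": 0,"tz": 0.018,"rx": 0,"ry": 0,"rz": 0,"gripper": 0.7}
    - {"tx": 0,"ty": 0,"tz": 0.007,"rx": 0,"ry": 0,"rz": 0,"gripper": 0.7}
    - {"tx": 0,"ty": 0,"tz": 0,"rx": 0,"ry": 0,"rz": 0,"gripper": 0.7}
    - {"tx": 0,"ty": 0,"tz": 0.005,"rx": 0,"ry": 0,"rz": 0,"gripper": 0.7}
    - {"tx": 0,"ty": 0,"tz": 0,"rx": 0,"ry": 0,"rz": 0,"gripper": 0.7}
    - {"tx": 0,"ty": 0,"tz": 0,"rx": 0,"ry": 0,"rz": 0,"gripper": 0.7}
  newtons: 45

```text
time: 19.83
tcp_pos: [455.1, -108.2, 122.0]
orientation: [2.218, 2.224, 0.001]
force: [0.1, 1.0, 1.2]
grip_width: 66.5
```

Run:
```python
from h import *
plan(455.5,-108,120.5,90.2)
```

```text
t 19.83 tcp [ 455.1 -108.2  122. ] psi 90.16 tilt [ 0.0012 -0.0004] w 66.5 F [0.1 1.  1.2] q [-0.37  0.55  2.1   0.    0.5  -1.95]
 rz -0.0006  then tx 0.0002 ty 0.0004 tz 0.0015 dist 1.6
```

Emit:
play_rows:
  moves:
    - {"tx": 0,"ty": 0.0004,"tz": 0.0008,"rx": 0,"ry": 0,"rz": 0,"gripper": 0}
    - {"tx": 0,"ty": 0,"tz": 0,"rx": 0,"ry": 0,"rz": 0,"gripper": 0}
    - {"tx": 0,"ty": 0,"tz": 0,"rx": 0,"ry": 0,"rz": 0,"gripper": 0}
    - {"tx": 0,"ty": 0,"tz": 0,"rx": 0,"ry": 0,"rz": 0,"gripper": 0}
    - {"tx": 0,"ty": 0,"tz": 0,"rx": 0,"ry": 0,"rz": 0,"gripper": 0}
    - {"tx": 0,"ty": 0,"tz": 0,"rx": 0,"ry": 0,"rz": 0,"gripper": 0}
    - {"tx": 0,"ty": 0,"tz": 0,"rx": 0,"ry": 0,"rz": 0,"gripper": 0}
    - {"tx": 0,"ty": 0,"tz": 0,"rx": 0,"ry": 0,"rz": 0,"gripper": 0}

```text
time: 20.5
tcp_pos: [455.1, -108.2, 120.5]
orientation: [-2.219, -2.224, -0.0]
force: [-1.6, -0.1, 0.4]
grip_width: 23.1
```

Emit:
play_rows:
  moves:
    - {"tx": 0,"ty": 0,"tz": 0,"rx": 0,"ry": 0,"rz": 0,"gripper": 0}
    - {"tx": 0,"ty": 0,"tz": 0,"rx": 0,"ry": 0,"rz": 0,"gripper": 0}

```text
time: 20.67
tcp_pos: [455.1, -108.2, 120.5]
orientation: [-2.219, -2.224, -0.0]
force: [-1.4, -0.8, 0.6]
grip_width: 23.4
```

Run:
```python
from h import *
plan(658,195.5,208,89.4)
```

```text
t 20.67 tcp [ 455.1 -108.2  120.5] psi 90.15 tilt [0.     0.0001] w 23.4 F [-1.4 -0.8  0.6] q [-0.37  0.55  2.1   0.    0.49 -1.95]
 rz 0.013  then tx 0.3058 ty 0.1997 tz -0.0875 dist 375.6
```

Emit:
play_rows:
  moves:
    - {"tx": 0,"ty": 0,"tz": -0.02,"rx": 0,"ry": 0,"rz": 0,"gripper": 0.0}
    - {"tx": 0,"ty": 0,"tz": -0.034,"rx": 0,"ry": 0,"rz": 0,"gripper": 0.0}
    - {"tx": 0,"ty": 0,"tz": -0.034,"rx": 0,"ry": 0,"rz": 0,"gripper": 0.0}
    - {"tx": 0,"ty": 0,"tz": 0,"rx": 0,"ry": 0,"rz": 0.013,"gripper": 0.0}
    - {"tx": 0.02,"ty": 0.013,"tz": 0,"rx": 0,"ry": 0,"rz": 0,"gripper": 0.0}
    - {"tx": 0.03,"ty": 0.0195,"tz": 0,"rx": 0,"ry": 0,"rz": 0,"gripper": 0.0}
    - {"tx": 0.03,"ty": 0.0195,"tz": 0,"rx": 0,"ry": 0,"rz": 0,"gripper": 0.0}
    - {"tx": 0.03,"ty": 0.0195,"tz": 0,"rx": 0,"ry": 0,"rz": 0,"gripper": 0.0}

```text
time: 21.33
tcp_pos: [528.2, 2.2, 208.0]
orientation: [-2.234, -2.208, 0.0]
force: [0.3, -1.2, -2.1]
grip_width: 23.6
```

Emit:
play_rows:
  moves:
    - {"tx": 0.03,"ty": 0.0195,"tz": 0,"rx": 0,"ry": 0,"rz": 0,"gripper": 0.0}
    - {"tx": 0.03,"ty": 0.0195,"tz": 0,"rx": 0,"ry": 0,"rz": 0,"gripper": 0.0}
    - {"tx": 0.03,"ty": 0.0195,"tz": 0,"rx": 0,"ry": 0,"rz": 0,"gripper": 0.0}
    - {"tx": 0.03,"ty": 0.0195,"tz": 0,"rx": 0,"ry": 0,"rz": 0,"gripper": 0.0}
    - {"tx": 0.03,"ty": 0.0195,"tz": 0,"rx": 0,"ry": 0,"rz": 0,"gripper": 0.0}
    - {"tx": 0.03,"ty": 0.0195,"tz": 0,"rx": 0,"ry": 0,"rz": 0,"gripper": 0.0}
    - {"tx": 0.016,"ty": 0.011,"tz": 0,"rx": 0,"ry": 0,"rz": 0,"gripper": 0.0}
    - {"tx": 0,"ty": 0,"tz": 0,"rx": 0,"ry": 0,"rz": 0,"gripper": 0.0}

```text
time: 22.0
tcp_pos: [658.9, 198.9, 206.8]
orientation: [-2.23, -2.212, -0.0]
force: [-0.3, 0.2, -3.2]
grip_width: 23.4
```

Emit:
play_rows:
  moves:
    - {"tx": 0,"ty": 0,"tz": 0,"rx": 0,"ry": 0,"rz": 0,"gripper": 0.0}
    - {"tx": 0,"ty": 0,"tz": 0,"rx": 0,"ry": 0,"rz": 0,"gripper": 0.0}
    - {"tx": 0,"ty": 0,"tz": 0,"rx": 0,"ry": 0,"rz": 0,"gripper": 0.0}

```text
time: 22.25
tcp_pos: [657.3, 194.7, 208.2]
orientation: [-2.234, -2.208, 0.001]
force: [-0.9, -1.3, -2.7]
grip_width: 23.1
```

Run:
```python
from h import *
plan(658,195.5,110,89.4)
d=grab('wrist','w8')
cv2.imwrite('pics/z13.png',cv2.resize(d['frame'][150:410,140:500],None,fx=2.2,fy=2.2,interpolation=cv2.INTER_CUBIC))
```

```text
t 22.25 tcp [657.3 194.7 208.2] psi 89.35 tilt [-0.001  -0.0002] w 23.1 F [-0.9 -1.3 -2.7] q [ 0.19  0.66  1.48 -0.    1.   -1.37]
 rz -0.0008  then tx 0.0008 ty 0.0007 tz 0.0982 dist 98.2
```

View pics/z13.png

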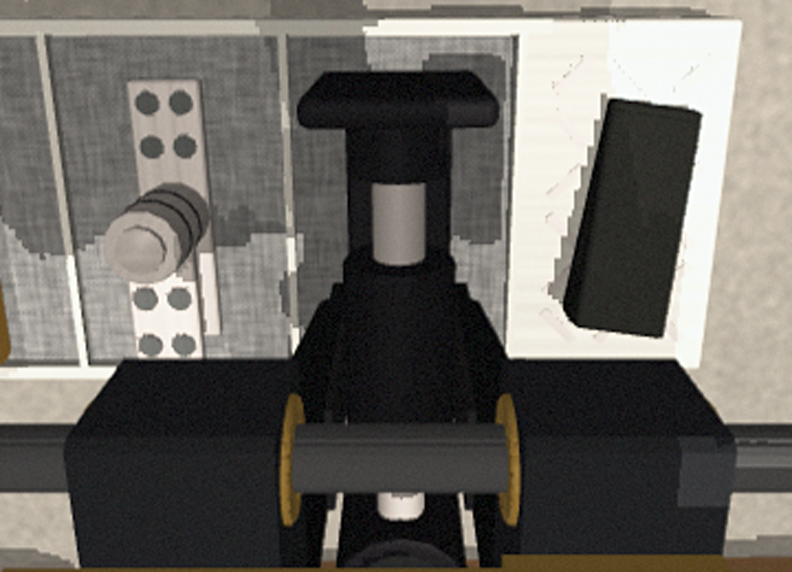

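Run:
```python
from h import *
d=load('w8')
f=lambda p:((p[0]+.5)/2.2-.5+140,(p[1]+.5)/2.2-.5+150)
for p,z in [((300,112),169.7),((497,112),169.7),((310,73),126),((485,73),126),((310,73),169.7),((400,110),169.7),((371,220),151.7),((426,220),151.7),((378,505),151.7),((424,505),151.7),((287,35),30),((518,35),30),((293,300),30),((509,300),30),((400,36),26),((602,100),51),((565,310),51)]: print(p,cast(d,f(p),z).round(1))
```

```text
(300, 112) [597.2 177.  169.7]
(497, 112) [597.6 211.5 169.7]
(310, 73) [595.2 173.9 126. ]
(485, 73) [595.6 214.2 126. ]
(310, 73) [590.4 179.1 169.7]
(400, 110) [597.  194.5 169.7]
(371, 220) [622.8 188.2 151.7]
(426, 220) [622.9 199.7 151.7]
(378, 505) [692.7 188.3 151.7]
(424, 505) [692.8 199.  151.7]
(287, 35) [592.2 155.1  30. ]
(518, 35) [593.2 236.3  30. ]
(293, 300) [692.9 151.9  30. ]
(509, 300) [694.  236.1  30. ]
(400, 36) [593.3 194.8  26. ]
(602, 100) [613.3 261.7  51. ]
(565, 310) [689.  253.2  51. ]
```

Emit:
play_rows:
  moves:
    - {"tx": 0.0012,"ty": 0.0004,"tz": 0.03,"rx": 0,"ry": 0,"rz": 0,"gripper": 0.0}
    - {"tx": 0,"ty": 0,"tz": 0.033,"rx": 0,"ry": 0,"rz": 0,"gripper": 0.0}
    - {"tx": 0,"ty": 0,"tz": 0.02,"rx": 0,"ry": 0,"rz": 0,"gripper": 0.0}
    - {"tx": 0,"ty": 0,"tz": 0,"rx": 0,"ry": 0,"rz": 0,"gripper": 0.0}
    - {"tx": 0,"ty": 0,"tz": 0.006,"rx": 0,"ry": 0,"rz": 0,"gripper": 0.0}
    - {"tx": 0,"ty": 0,"tz": 0.004,"rx": 0,"ry": 0,"rz": 0,"gripper": 0.0}
    - {"tx": 0,"ty": 0,"tz": 0.0025,"rx": 0,"ry": 0,"rz": 0,"gripper": 0.0}
    - {"tx": 0,"ty": 0,"tz": 0,"rx": 0,"ry": 0,"rz": 0,"gripper": 0.0}

```text
time: 22.97
tcp_pos: [658.4, 196.8, 113.8]
orientation: [2.233, 2.209, 0.002]
force: [-0.0, -0.2, -1.5]
grip_width: 23.6
```

Emit:
play_rows:
  moves:
    - {"tx": 0,"ty": 0,"tz": 0,"rx": 0,"ry": 0,"rz": 0,"gripper": 0.0}
    - {"tx": 0,"ty": 0,"tz": 0,"rx": 0,"ry": 0,"rz": 0,"gripper": 0.0}
    - {"tx": 0,"ty": 0,"tz": 0,"rx": 0,"ry": 0,"rz": 0,"gripper": 0.0}

```text
time: 23.22
tcp_pos: [658.4, 196.9, 113.7]
orientation: [2.233, 2.21, 0.001]
force: [-0.1, -0.6, -1.7]
grip_width: 23.4
```

Run:
```python
from h import *
plan(658.5,196,108.5,89.4)
T=grab('top','t8');cv2.imwrite('pics/z14.png',cv2.resize(T['frame'][110:200,165:395],None,fx=3.4,fy=3.4,interpolation=cv2.INTER_CUBIC))
```

```text
t 23.22 tcp [658.4 196.9 113.7] psi 89.41 tilt [0.0009 0.0003] w 23.4 F [-0.1 -0.6 -1.7] q [ 0.19  0.77  1.54  0.    0.83 -1.37]
 rz 0.0001  then tx -0.0009 ty 0.0001 tz 0.0052 dist 5.2
```

View pics/z14.png

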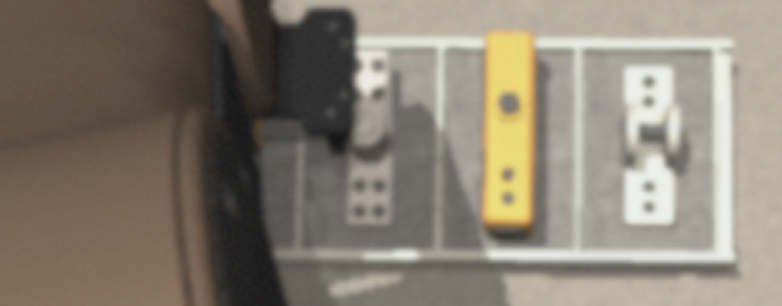

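Emit:
play_rows:
  moves:
    - {"tx": -0.0007,"ty": 0,"tz": 0.002,"rx": 0,"ry": 0,"rz": 0,"gripper": 0.0}
    - {"tx": 0,"ty": 0,"tz": 0.002,"rx": 0,"ry": 0,"rz": 0,"gripper": 0.0}
    - {"tx": 0,"ty": 0,"tz": 0.0014,"rx": 0,"ry": 0,"rz": 0,"gripper": 0.0}
    - {"tx": 0,"ty": 0,"tz": 0,"rx": 0,"ry": 0,"rz": 0,"gripper": 0.0}
    - {"tx": 0,"ty": 0,"tz": 0,"rx": 0,"ry": 0,"rz": 0,"gripper": 0.0}

```text
time: 23.68
tcp_pos: [658.4, 196.4, 110.2]
orientation: [2.232, 2.21, 0.003]
force: [-8.1, -2.0, 21.1]
grip_width: 23.8
```

Run:
```python
from h import *
S=grab('scene','s9');cv2.imwrite('pics/z15.png',cv2.resize(S['frame'][280:480,190:430],None,fx=3.2,fy=3,interpolation=cv2.INTER_CUBIC))
d=grab('wrist','w9');cv2.imwrite('pics/z16.png',cv2.resize(d['frame'][130:410,140:500],None,fx=2.1,fy=2.1,interpolation=cv2.INTER_CUBIC))
```

```text
(no output)
```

View pics/z15.png

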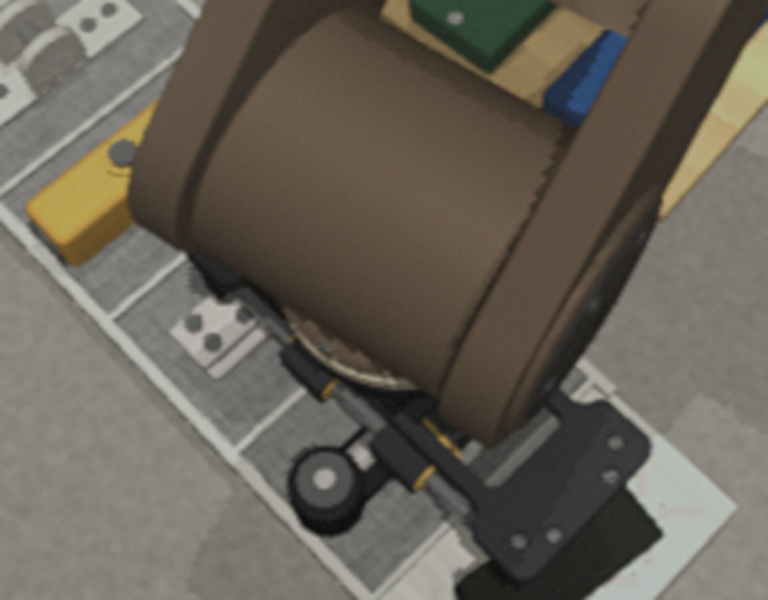

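View pics/z16.png

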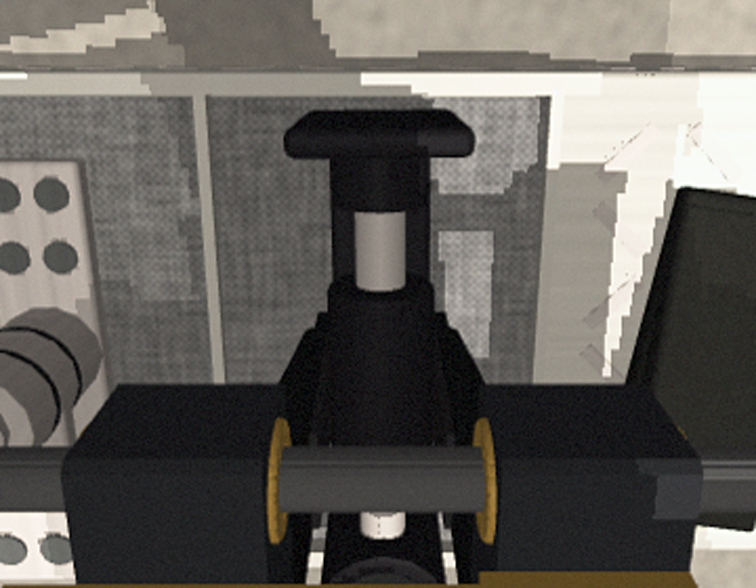

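Run:
```python
from h import *
d=load('w9');S=load('s9')
f=lambda p:((p[0]+.5)/2.1-.5+140,(p[1]+.5)/2.1-.5+130)
for n,p,z in [('shoe near top edge',(380,110),71),('shoe far top',(380,157),71),('shoe near low',(380,110),30),('front rim in',(300,96),26),('front rim out',(300,72),30)]: print(n,cast(d,f(p),z).round(1))
s=lambda p:((p[0]+.5)/3.2-.5+190,(p[1]+.5)/3-.5+280)
for n,p,z in [('clutch c',(326,480),68),('clutch bottom far edge',(328,533),27),('clutch left-bottom',(292,500),27),('far rim in',(237,450),30),('far rim in',(372,597),30),('clutch top far',(326,525),66)]: print(n,cast(S,s(p),z).round(1))
R,_=cv2.Rodrigues(np.array(d['rvec']));print(-R.T@np.array(d['tvec']).reshape(3)); 
plan(658.5,196,108.5,89.4)
```

```text
shoe near top edge [591.5 196.   71. ]
shoe far top [600.1 195.9  71. ]
shoe near low [596.  195.9  30. ]
front rim in [592.9 176.6  26. ]
front rim out [587.  177.3  30. ]
clutch c [707.2 197.3  68. ]
clutch bottom far edge [718.  206.2  27. ]
clutch left-bottom [719.2 185.5  27. ]
far rim in [721.3 153.9  30. ]
far rim in [723.4 238.   30. ]
clutch top far [719.2 209.9  66. ]
[577.0905867  196.13823998 202.65173622]
t 23.78 tcp [658.4 196.4 110.2] psi 89.43 tilt [0.0019 0.0005] w 23.5 F [-8.1 -0.5 21.2] q [ 0.19  0.78  1.54  0.    0.82 -1.37]
 rz 0.0005  then tx -0.0004 ty 0.0001 tz 0.0017 dist 1.8
```

Run:
```python
from h import *
s=arm.state(); print(s['force'],s['moment'],s['joint_torque'])
```

```text
[-8.12096645 -0.50971782 21.1706778 ] [-0.07589556  1.24347906  0.19080425] [ -1.47773333 -59.84947801 -19.21456575  -0.09193781  -1.86341409
   0.1523992 ]
```

Emit:
play_rows:
  moves:
    - {"tx": 0,"ty": 0,"tz": -0.004,"rx": 0,"ry": 0,"rz": 0,"gripper": 0.0}
    - {"tx": 0,"ty": 0,"tz": 0,"rx": 0,"ry": 0,"rz": 0,"gripper": 0.0}
    - {"tx": 0,"ty": 0,"tz": 0,"rx": 0,"ry": 0,"rz": 0,"gripper": 0.0}
    - {"tx": 0,"ty": 0,"tz": 0,"rx": 0,"ry": 0,"rz": 0,"gripper": 0.0}

```text
time: 24.12
tcp_pos: [658.1, 196.1, 111.1]
orientation: [-2.233, -2.209, 0.001]
force: [-0.6, -0.1, -2.3]
grip_width: 23.4
```

Run:
```python
from h import *
s=arm.state(); print(s['force'],s['moment'],s['joint_torque'])
plan(658.5,196,108.5,89.4)
```

```text
[-0.5887429  -0.06689176 -2.33700303] [ 0.02530111 -0.00038512 -0.03351132] [ 4.20199300e-02 -7.49047637e+01 -2.11034560e+01 -1.55985140e-02
  7.46852439e-02 -2.95965956e-04]
t 24.12 tcp [658.1 196.1 111.1] psi 89.4 tilt [-0.0006 -0.    ] w 23.4 F [-0.6 -0.1 -2.3] q [ 0.19  0.78  1.54  0.    0.83 -1.37]
 rz 0.0  then tx -0.0001 ty 0.0004 tz 0.0026 dist 2.6
```

Run:
```python
from h import *
d=load('w9')
cv2.imwrite('pics/z17.png',cv2.convertScaleAbs(cv2.resize(d['frame'][165:275,260:390],None,fx=5,fy=5,interpolation=cv2.INTER_CUBIC),alpha=2.5,beta=10))
d=load('w7')
cv2.imwrite('pics/z18.png',cv2.convertScaleAbs(cv2.resize(d['frame'][160:350,280:360],None,fx=3,fy=3,interpolation=cv2.INTER_CUBIC),alpha=2.5,beta=10))
```

```text
(no output)
```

View pics/z17.png

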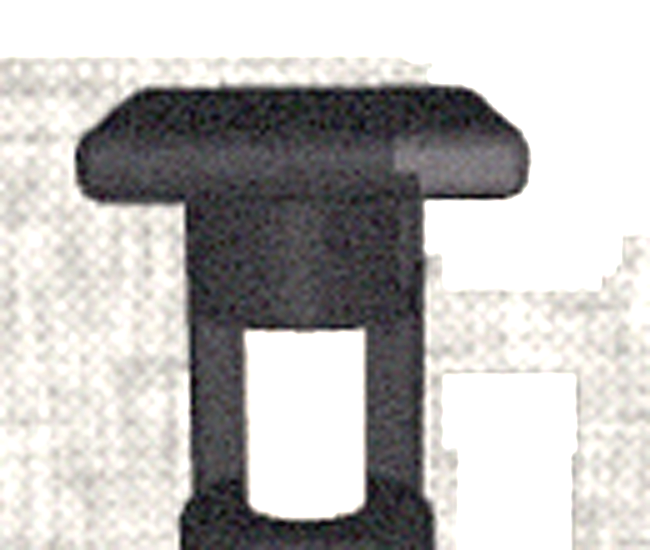

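View pics/z18.png

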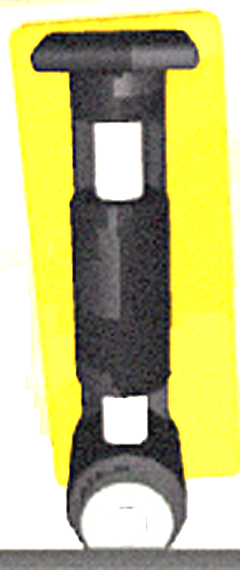

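Run:
```python
from h import *
d=load('w9'); g=lambda c,r:((c+.5)/5-.5+260,(r+.5)/5-.5+165)
for n,c,r,z in [('bot near',300,88,28),('top near',300,138,72),('top far',300,200,72),('front rail in',100,60,27),('front rail',100,60,30)]: print(n,cast(d,g(c,r),z).round(1))
d=load('w7'); g=lambda c,r:((c+.5)/3-.5+280,(r+.5)/3-.5+160)
for n,c,r,z in [('w7 bot near',115,30,38),('w7 top near',115,45,82),('w7 top far',115,70,82)]: print(n,cast(d,g(c,r),z).round(1))
```

```text
bot near [596.3 195.4  28. ]
top near [595.2 195.5  72. ]
top far [600.  195.4  72. ]
front rail in [593.4 175.1  27. ]
front rail [593.1 175.5  30. ]
w7 bot near [ 392.8 -109.4   38. ]
w7 top near [ 392.7 -109.    82. ]
w7 top far [ 397.8 -109.1   82. ]
```

Emit:
play_rows:
  moves:
    - {"tx": 0,"ty": 0,"tz": -0.003,"rx": 0,"ry": 0,"rz": 0,"gripper": 0.0}
    - {"tx": 0,"ty": -0.0016,"tz": 0,"rx": 0,"ry": 0,"rz": 0,"gripper": 0.0}
    - {"tx": 0,"ty": 0,"tz": 0,"rx": 0,"ry": 0,"rz": 0,"gripper": 0.0}
    - {"tx": 0,"ty": 0,"tz": 0.003,"rx": 0,"ry": 0,"rz": 0,"gripper": 0.0}
    - {"tx": 0,"ty": 0,"tz": 0,"rx": 0,"ry": 0,"rz": 0,"gripper": 0.0}
    - {"tx": 0,"ty": 0,"tz": 0.0015,"rx": 0,"ry": 0,"rz": 0,"gripper": 0.0}
    - {"tx": 0,"ty": 0,"tz": 0,"rx": 0,"ry": 0,"rz": 0,"gripper": 0.0}
    - {"tx": 0,"ty": 0,"tz": 0,"rx": 0,"ry": 0,"rz": 0,"gripper": 0.0}

```text
time: 24.78
tcp_pos: [656.6, 196.2, 110.0]
orientation: [-2.233, -2.21, 0.0]
force: [-0.1, -1.3, -2.4]
grip_width: 23.8
```

Run:
```python
from h import *
s=arm.state(); print(s['force'],s['moment'])
plan(656.8,196,108.5,89.4)
```

```text
[-0.14972014 -1.26947972 -2.36894981] [0.01600548 0.10243521 0.01250476]
t 24.78 tcp [656.6 196.2 110. ] psi 89.4 tilt [-0.0002  0.0001] w 23.8 F [-0.1 -1.3 -2.4] q [ 0.19  0.78  1.55  0.    0.82 -1.37]
 rz 0.0  then tx -0.0002 ty 0.0002 tz 0.0015 dist 1.5
```

Free at 110.0, where it had already made contact before. I'll lower further.

Emit:
play_rows:
  moves:
    - {"tx": 0,"ty": 0.0002,"tz": 0.0008,"rx": 0,"ry": 0,"rz": 0,"gripper": 0.0}
    - {"tx": 0,"ty": 0,"tz": 0.0006,"rx": 0,"ry": 0,"rz": 0,"gripper": 0.0}
    - {"tx": 0,"ty": 0,"tz": 0,"rx": 0,"ry": 0,"rz": 0,"gripper": 0.0}
    - {"tx": 0,"ty": 0,"tz": 0,"rx": 0,"ry": 0,"rz": 0,"gripper": 0.0}

```text
time: 25.12
tcp_pos: [656.7, 196.2, 109.1]
orientation: [-2.233, -2.21, 0.0]
force: [-2.8, 0.2, 4.0]
grip_width: 23.7
```

Run:
```python
from h import *
s=arm.state(); print(s['force'],s['moment'])
plan(656.8,196,108.5,89.4)
```

```text
[-2.81845411  0.21844027  3.96104178] [-0.10894537  0.82215502  0.08457209]
t 25.12 tcp [656.7 196.2 109.1] psi 89.41 tilt [-0.0001  0.    ] w 23.7 F [-2.8  0.2  4. ] q [ 0.19  0.78  1.55  0.    0.82 -1.37]
 rz 0.0002  then tx -0.0002 ty 0.0001 tz 0.0006 dist 0.6
```

Emit:
play_rows:
  moves:
    - {"tx": 0,"ty": 0,"tz": 0,"rx": 0,"ry": 0,"rz": 0,"gripper": 0.4}
    - {"tx": 0,"ty": 0,"tz": 0,"rx": 0,"ry": 0,"rz": 0,"gripper": 0.4}
    - {"tx": 0,"ty": 0,"tz": 0,"rx": 0,"ry": 0,"rz": 0,"gripper": 0.5}
    - {"tx": 0,"ty": 0,"tz": 0,"rx": 0,"ry": 0,"rz": 0,"gripper": 0.5}
    - {"tx": 0,"ty": 0,"tz": -0.02,"rx": 0,"ry": 0,"rz": 0,"gripper": 0.5}
    - {"tx": 0,"ty": 0,"tz": -0.038,"rx": 0,"ry": 0,"rz": 0,"gripper": 0.5}
    - {"tx": 0,"ty": 0,"tz": -0.04,"rx": 0,"ry": 0,"rz": 0,"gripper": 0.5}
    - {"tx": 0,"ty": -0.03,"tz": 0,"rx": 0,"ry": 0,"rz": 0,"gripper": 0.5}

```text
time: 25.78
tcp_pos: [632.0, 196.7, 214.1]
orientation: [2.228, 2.203, 0.018]
force: [1.1, -0.1, 0.2]
grip_width: 47.3
```

Emit:
play_rows:
  moves:
    - {"tx": 0,"ty": -0.04,"tz": -0.01,"rx": 0,"ry": 0,"rz": 0,"gripper": 0.5}
    - {"tx": 0,"ty": -0.04,"tz": -0.01,"rx": 0,"ry": 0,"rz": 0,"gripper": 0.5}
    - {"tx": 0,"ty": -0.04,"tz": -0.01,"rx": 0,"ry": 0,"rz": 0,"gripper": 0.5}
    - {"tx": 0,"ty": -0.03,"tz": -0.01,"rx": 0,"ry": 0,"rz": 0,"gripper": 0.5}
    - {"tx": 0,"ty": 0,"tz": 0,"rx": 0,"ry": 0,"rz": 0,"gripper": 0.5}
    - {"tx": 0,"ty": 0,"tz": 0,"rx": 0,"ry": 0,"rz": 0,"gripper": 0.5}
    - {"tx": 0,"ty": 0,"tz": 0,"rx": 0,"ry": 0,"rz": 0,"gripper": 0.5}
    - {"tx": 0,"ty": 0,"tz": 0,"rx": 0,"ry": 0,"rz": 0,"gripper": 0.5}

```text
time: 26.45
tcp_pos: [477.8, 198.0, 246.4]
orientation: [2.233, 2.209, 0.0]
force: [-0.1, 0.1, -0.6]
grip_width: 47.8
```

Run:
```python
from h import *
plan(656.8,196,108.5,89.4)
T=grab('top','t10');cv2.imwrite('pics/z20.png',cv2.resize(T['frame'][110:200,165:395],None,fx=3.4,fy=3.4,interpolation=cv2.INTER_CUBIC))
S=grab('scene','s10');cv2.imwrite('pics/z21.png',cv2.resize(S['frame'][240:480,140:430],None,fx=2.5,fy=2.5,interpolation=cv2.INTER_CUBIC))
d=grab('wrist','w10')
```

```text
t 26.45 tcp [477.8 198.  246.4] psi 89.38 tilt [0.0003 0.0001] w 47.8 F [-0.1  0.1 -0.6] q [ 0.27  0.4   1.87  0.    0.87 -1.29]
 rz -0.0003  then tx -0.0002 ty 0.1790 tz 0.1379 dist 225.9
```

View pics/z20.png

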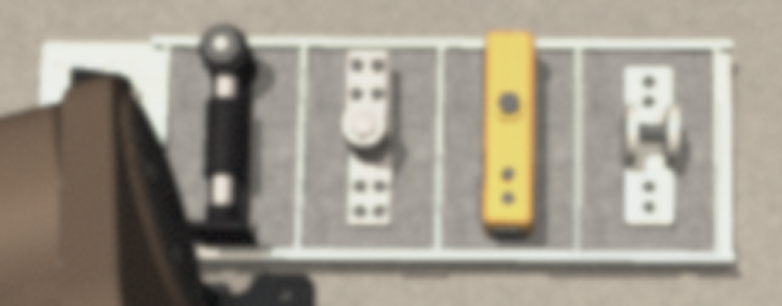

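View pics/z21.png

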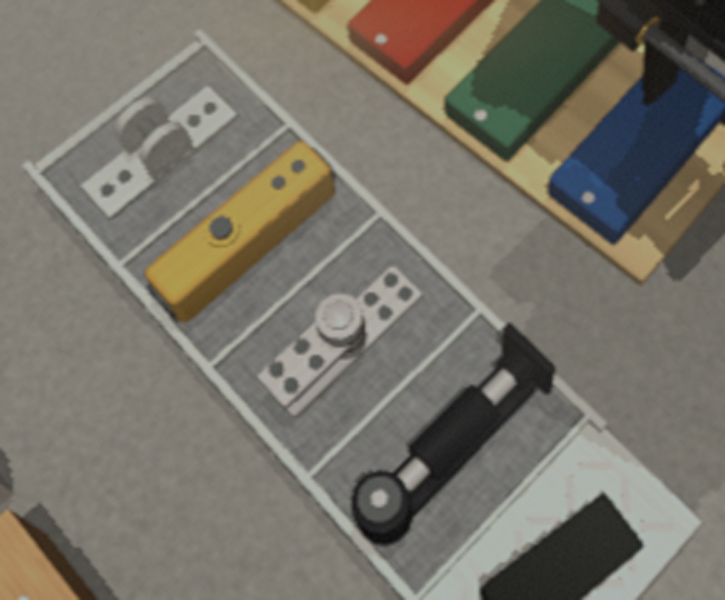

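View pics/w10.png

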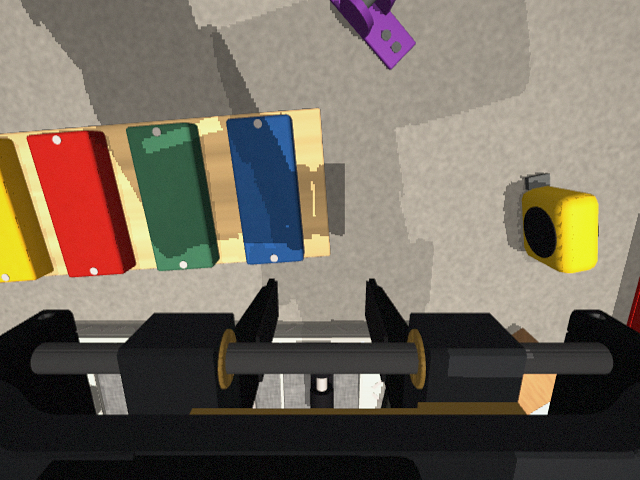

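Run:
```python
from h import *
T=load('t10');S=load('s10')
t=lambda p:((p[0]+.5)/3.4-.5+165,(p[1]+.5)/3.4-.5+110)
s=lambda p:((p[0]+.5)/2.5-.5+140,(p[1]+.5)/2.5-.5+240)
print('T')
for n,p,z in [('clutch',(223,46),66),('rod far',(226,86),52),('rod near',(220,188),52),('sleeve far',(228,98),64),('sleeve near',(224,178),64),('shoe top',(222,235),70)]: print(n,cast(T,t(p),z).round(1))
print('S')
for n,p,z in [('clutch',(380,500),68),('rod far',(414,473),52),('rod near',(496,387),52),('shoe top R',(553,372),70),('shoe top L',(509,327),70),('shoe bottom R',(548,388),28),('rail in',(480,312),30),('rail in2',(587,422),30),('farrail',(313,474),30),('farrail2',(415,596),30),
 ('hinge cap',(339,313),74),('closer far',(167,297),66),('closer near',(318,160),66)]: print(n,cast(S,s(p),z).round(1))
```

```text
T
clutch [707.7 195.   66. ]
rod far [688.2 195.4  52. ]
rod near [624.6 197.4  52. ]
sleeve far [676.1 191.6  64. ]
sleeve near [626.9 192.8  64. ]
shoe top [590.6 191.9  70. ]
S
clutch [707.  197.4  68. ]
rod far [683.8 197.2  52. ]
rod near [621.2 196.6  52. ]
shoe top R [598.1 216.   70. ]
shoe top L [596.8 182.5  70. ]
shoe bottom R [596.1 213.2  28. ]
rail in [592.  155.9  30. ]
rail in2 [595.2 241.5  30. ]
farrail [719.9 154.7  30. ]
farrail2 [723.1 237.3  30. ]
hinge cap [657.  112.3  74. ]
closer far [716.5  35.1  66. ]
closer near [602.1  32.5  66. ]
```

Emit:
play_rows:
  moves:
    - {"tx": 0,"ty": 0.04,"tz": -0.01,"rx": 0,"ry": 0,"rz": 0,"gripper": 0.5}
    - {"tx": 0,"ty": 0.04,"tz": -0.01,"rx": 0,"ry": 0,"rz": 0,"gripper": 0.5}
    - {"tx": -0.03,"ty": 0.02,"tz": -0.01,"rx": 0,"ry": 0,"rz": 0,"gripper": 0.5}
    - {"tx": -0.03,"ty": 0,"tz": -0.01,"rx": 0,"ry": 0,"rz": 0,"gripper": 0.5}
    - {"tx": 0,"ty": 0,"tz": 0,"rx": 0,"ry": 0,"rz": 0,"gripper": 0.5}
    - {"tx": 0,"ty": 0,"tz": 0,"rx": 0,"ry": 0,"rz": 0,"gripper": 0.5}
    - {"tx": 0,"ty": 0,"tz": 0,"rx": 0,"ry": 0,"rz": 0,"gripper": 0.5}
    - {"tx": 0,"ty": 0,"tz": 0,"rx": 0,"ry": 0,"rz": 0,"gripper": 0.5}

```text
time: 27.27
tcp_pos: [576.0, 137.7, 286.2]
orientation: [-2.232, -2.21, 0.001]
force: [-1.1, 0.5, -0.5]
grip_width: 47.6
```

Run:
```python
from h import *
d=grab('wrist','w11'); cv2.imwrite('pics/z22.png',cv2.convertScaleAbs(cv2.resize(d['frame'][130:430,60:600],None,fx=1.48,fy=1.48,interpolation=cv2.INTER_CUBIC),alpha=1.4,beta=5))
```

```text
(no output)
```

View pics/z22.png

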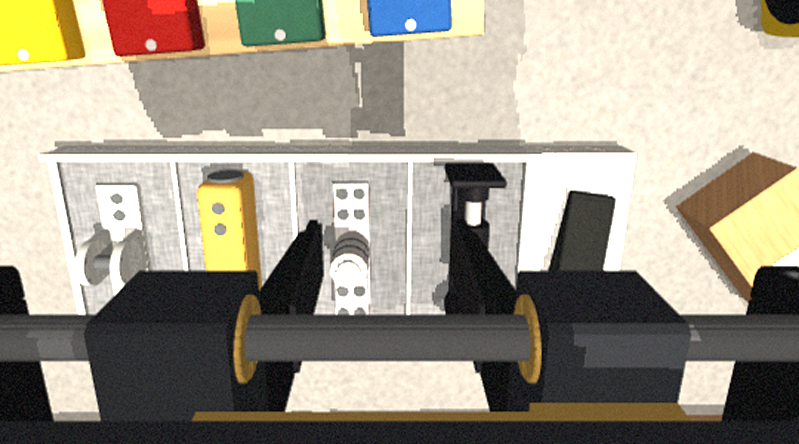

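Run:
```python
from h import *
d=load('w11'); cv2.imwrite('pics/z23.png',cv2.convertScaleAbs(cv2.resize(d['frame'][220:300,320:430],None,fx=7,fy=7,interpolation=cv2.INTER_CUBIC),alpha=1.8,beta=20))
S=load('s10'); cv2.imwrite('pics/z24.png',cv2.convertScaleAbs(cv2.resize(S['frame'][360:480,260:390],None,fx=5,fy=5,interpolation=cv2.INTER_CUBIC),alpha=1.8,beta=20))
```

```text
(no output)
```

View pics/z23.png

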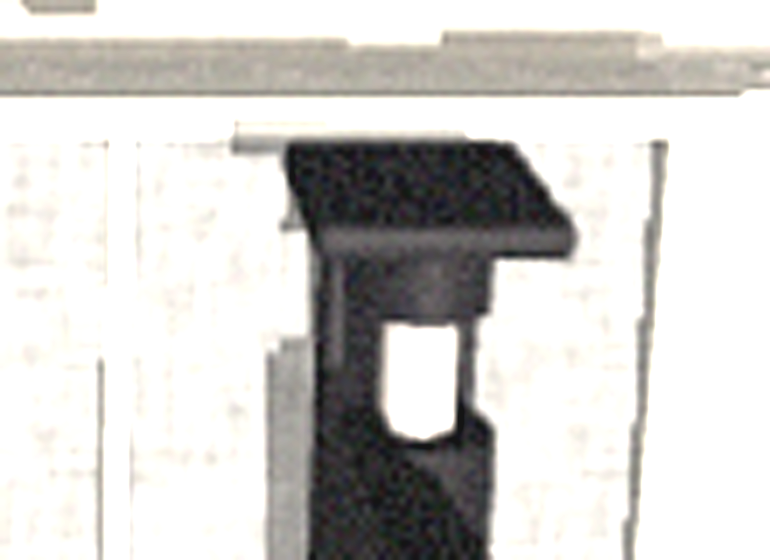

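View pics/z24.png

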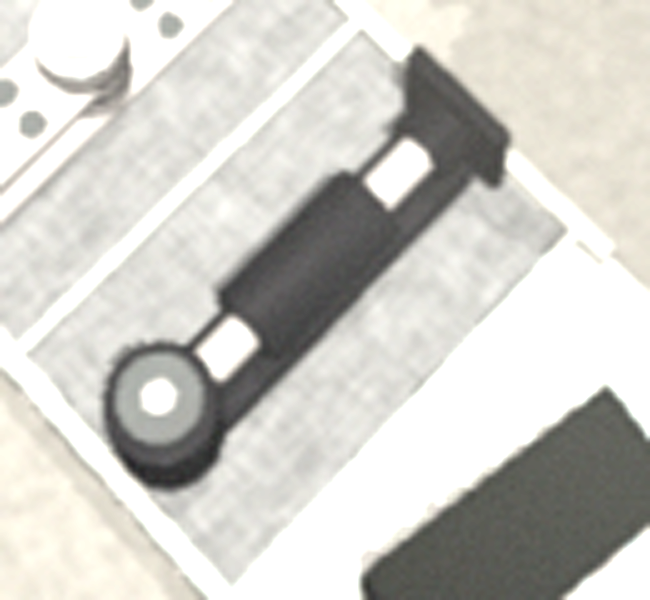

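Run:
```python
from h import *
d=load('w11'); g=lambda c,r:((c+.5)/7-.5+320,(r+.5)/7-.5+220)
for n,c,r,z in [('rail inner',200,143,30),('rail inner floor',200,143,26.4),('shoe bot',400,143,26.5),('shoe bot30',400,143,30),('top near R',570,228,70),('top near L',318,228,70),('top near L74',318,228,74),('R74',570,228,74),('botL',286,143,26.5),('botR',515,143,26.5)]: print(n,cast(d,g(c,r),z).round(1))
S=load('s10'); h=lambda c,r:((c+.5)/5-.5+260,(r+.5)/5-.5+360)
for n,c,r,z in [('clutch bottom edge',165,490,27),('rail in',165,509,30),('clutch top c',160,397,66),('c70',160,397,70)]: print(n,cast(S,h(c,r),z).round(1))
```

```text
rail inner [593.3 165.2  30. ]
rail inner floor [594.3 165.5  26.4]
shoe bot [594.7 196.1  26.5]
shoe bot30 [593.7 195.5  30. ]
top near R [594.6 212.3  70. ]
top near L [594.2 178.2  70. ]
top near L74 [592.9 177.6  74. ]
R74 [593.3 211.4  74. ]
botL [594.5 178.7  26.5]
botR [594.8 213.7  26.5]
clutch bottom edge [717.8 206.8  27. ]
rail in [721.2 210.7  30. ]
clutch top c [706.4 196.4  66. ]
c70 [706.7 197.1  70. ]
```

Run:
```python
from h import *
s=arm.state(); print(s['time'],s['force'],s['grip_width']); print(arm.sign_off())
```

```text
27.3167 [9.17345656e-01 9.12328494e-04 7.78837120e-02] 47.59845768685414
the job is handed in; nothing more can be done
None
```

The job is handed in at 27.3 s. All four samples stand upright on the shelf in reverse order: bracket in the rightmost bay, then closer, hinge, and hold-open arm in the leftmost. The gripper was clear of everything, with wrist force near zero.

The last camera checks put each sample within about 1–2 mm of its bay centre and within about 1° of square, where the calibration is good to about 2 mm.

**Hold-open arm:** its first lowering met something early, at 21 N on the wrist. I read this as the clutch end catching the 4 mm far rail, since the 128 mm arm has only about 1 mm to spare at each end. I lifted it, moved it 1.6 mm towards the robot, and it then went down to its expected height. Wrist views after release agree that it sits on the bay floor, about 1 mm from the front rail.

**Checks that disagreed:**
- The scene camera reads about 2 mm different from the wrist camera on where the arm's front end is.
- It also places the closer about 7 mm further left than the top camera does. That reading came from rough edge points, so I relied on the top view.
- The hinge's length position varies by about 3 mm between features.

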